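Repack the spares drawer

TASK

Put the spares drawer back in order: pull the drawer of the low steel unit right out, fit every lift-out bin that lies on the bench into it, upright and flat on its floor, and put each spark plug and bolt that lies loose on the unit or beside the bins into the long bin that already holds its like. Then push the drawer fully shut; leave the torch, tape measure and screwdriver where they lie.

Things in the scene. Friction and masses are not known exactly. Their poses are not given: they have to be found in the camera images.
- drawer (a joint): How far the drawer of the low grey steel unit is pulled out, m: 0 shut, 0.158 fully out, its whole inside then clear of the unit. It slides out along -x of drawer_floor, friction about 1.5 N, and stays where left. The unit is fixed: 246 mm wide, 168 mm deep, 88 mm high; shut, there are 72 mm between drawer floor and roof.
- drawer_floor (a point): Centre of the drawer's inner floor, 12 mm above the bench; moves with it. x points into the unit (the way it shuts), y to the left as seen from the front. Inside 156 (x) x 228 (y) mm; walls 34 mm high, front panel 73 mm. Two long and two square bins just fill it in one layer: two rows along y, in each a long and a square bin end to end.
- drawer_pull (a point): Middle of the bar pull on the drawer's front, moves with it: level round steel bar 10 mm thick, 100 mm long along y, 48 mm above the bench, its axis 35 mm in front of the panel, so that a finger goes behind it. Axes as drawer_floor.
- plug_bin_c (a point): Long grey plastic lift-out bin, rim 72 (x) x 148 (y) mm, 35 mm high, 2.5 mm walls, foot 6 mm narrower both ways. Carrying web across its middle: 46 mm along x, 9 mm thick along y, 25 mm clear above the rim, top 30 mm above the origin; pinch it along y. Two pockets 65 mm square at y = +37 mm (a spark plug lies fixed in it) and -37 mm (empty). Origin: its middle, 30 mm above its underside; z up.
- bolt_bin_c (a point): Long grey plastic lift-out bin, rim 72 (x) x 148 (y) mm, 35 mm high, 2.5 mm walls, foot 6 mm narrower both ways. Carrying web across its middle: 46 mm along x, 9 mm thick along y, 25 mm clear above the rim, top 30 mm above the origin; pinch it along y. Two pockets 65 mm square at y = +37 mm (a short hex bolt lies fixed in it) and -37 mm (empty). Origin: its middle, 30 mm above its underside; z up.
- nut_bin_c (a point): Square grey plastic lift-out bin with hex nuts in it, rim 72 x 72 mm, 35 mm high, foot 6 mm narrower both ways. Carrying web across its middle: 46 mm along x, 9 mm thick along y, 25 mm clear above the rim, top 30 mm above the origin; pinch it along y. Origin: its middle, 30 mm above its underside; z up. May be absent.
- washer_bin_c (a point): Square grey plastic lift-out bin with washers in it, rim 72 x 72 mm, 35 mm high, foot 6 mm narrower both ways. Carrying web across its middle: 46 mm along x, 9 mm thick along y, 25 mm clear above the rim, top 30 mm above the origin; pinch it along y. Origin: its middle, 30 mm above its underside; z up. May be absent.
- pin_bin_c (a point): Square grey plastic lift-out bin with dowel pins in it, rim 72 x 72 mm, 35 mm high, foot 6 mm narrower both ways. Carrying web across its middle: 46 mm along x, 9 mm thick along y, 25 mm clear above the rim, top 30 mm above the origin; pinch it along y. Origin: its middle, 30 mm above its underside; z up. May be absent.
- plug_1_c (a point): Loose spark plug, 66 mm along y, 22 mm high: thick body (21 mm) from y = 0 to 33 mm, thin stem (10 mm) from y = 0 to -33 mm; grasp the body across x at about y = +12 mm. Starts on top of the drawer unit (88 mm up). Origin: its centre, 11 mm above its underside. May be absent. Its like lies in the plug bin.
- plug_2_c (a point): Loose spark plug, 66 mm along y, 22 mm high: thick body (21 mm) from y = 0 to 33 mm, thin stem (10 mm) from y = 0 to -33 mm; grasp the body across x at about y = +12 mm. Starts on the bench. Origin: its centre, 11 mm above its underside. May be absent. Its like lies in the plug bin.
- bolt_1_c (a point): Loose short hex bolt with nut, 56 mm along y, 18 mm wide, 16 mm high, shank 10 mm thick; grasp at its middle across x. Starts on top of the drawer unit (88 mm up). Origin: its centre, 8 mm above its underside. May be absent. Its like lies in the bolt bin.
- bolt_2_c (a point): Loose short hex bolt with nut, 56 mm along y, 18 mm wide, 16 mm high, shank 10 mm thick; grasp at its middle across x. Starts on the bench. Origin: its centre, 8 mm above its underside. May be absent. Its like lies in the bolt bin.
- torch: Bystander: black torch, 157 mm long, lying behind the bins. Leave it alone.
- tape_measure: Bystander: tape measure, 37 x 78 x 62 mm, standing at the right of the bins. Leave it alone.
- screwdriver_blue: Bystander: screwdriver, 165 mm long, lying left of the drawer unit. Leave it alone.
Things that resemble listed ones, but are neither listed nor needed, are in the scene too. Leave any yellow look-alike of the part that bears pin_bin_c alone.

How it is judged (in metres and radians):
On the way, in this order (a step that is already met when the one before it is completed fails the run):
1. the drawer is pulled out by at least 130 mm (value of joint drawer above 0.13 m), for 0.2 s.
2. with the drawer still out, all bins present stand flat in it and each stray lies in the bin of its like (x of plug_bin_c in the frame of drawer_floor between -0.078 and 0.078 m and y of plug_bin_c in the frame of drawer_floor between -0.114 and 0.114 m and z of plug_bin_c in the frame of drawer_floor between 0.022 and 0.037 m and angle between each of plug_bin_c, bolt_bin_c, nut_bin_c, washer_bin_c, pin_bin_c's own z axis and vertical below 0.1 rad and x of bolt_bin_c in the frame of drawer_floor between -0.078 and 0.078 m and y of bolt_bin_c in the frame of drawer_floor between -0.114 and 0.114 m and z of bolt_bin_c in the frame of drawer_floor between 0.022 and 0.037 m and x of nut_bin_c in the frame of drawer_floor between -0.078 and 0.078 m and y of nut_bin_c in the frame of drawer_floor between -0.114 and 0.114 m and z of nut_bin_c in the frame of drawer_floor between 0.022 and 0.037 m and x of washer_bin_c in the frame of drawer_floor between -0.078 and 0.078 m and y of washer_bin_c in the frame of drawer_floor between -0.114 and 0.114 m and z of washer_bin_c in the frame of drawer_floor between 0.022 and 0.037 m and x of pin_bin_c in the frame of drawer_floor between -0.078 and 0.078 m and y of pin_bin_c in the frame of drawer_floor between -0.114 and 0.114 m and z of pin_bin_c in the frame of drawer_floor between 0.022 and 0.037 m and x of plug_1_c in the frame of plug_bin_c between -0.036 and 0.036 m and y of plug_1_c in the frame of plug_bin_c between -0.074 and 0.074 m and z of plug_1_c in the frame of plug_bin_c between -0.03 and 0.012 m and x of plug_2_c in the frame of plug_bin_c between -0.036 and 0.036 m and y of plug_2_c in the frame of plug_bin_c between -0.074 and 0.074 m and z of plug_2_c in the frame of plug_bin_c between -0.03 and 0.012 m and x of bolt_1_c in the frame of bolt_bin_c between -0.036 and 0.036 m and y of bolt_1_c in the frame of bolt_bin_c between -0.074 and 0.074 m and z of bolt_1_c in the frame of bolt_bin_c between -0.03 and 0.012 m and x of bolt_2_c in the frame of bolt_bin_c between -0.036 and 0.036 m and y of bolt_2_c in the frame of bolt_bin_c between -0.074 and 0.074 m and z of bolt_2_c in the frame of bolt_bin_c between -0.03 and 0.012 m and value of joint drawer above 0.09 m), for 0.2 s.
At the end, for the whole second after the job is handed in: The drawer is shut to within 6 mm; every bin that is present stands in it on the drawer's floor (within 7 mm of flat-down height, tilted less than 0.1 rad); each loose spark plug lies in the plug bin and each loose bolt in the bolt bin, its centre below or no more than about 7 mm above the rim (x of plug_bin_c in the frame of drawer_floor between -0.078 and 0.078 m and y of plug_bin_c in the frame of drawer_floor between -0.114 and 0.114 m and z of plug_bin_c in the frame of drawer_floor between 0.022 and 0.037 m and angle between each of plug_bin_c, bolt_bin_c, nut_bin_c, washer_bin_c, pin_bin_c's own z axis and vertical below 0.1 rad and x of bolt_bin_c in the frame of drawer_floor between -0.078 and 0.078 m and y of bolt_bin_c in the frame of drawer_floor between -0.114 and 0.114 m and z of bolt_bin_c in the frame of drawer_floor between 0.022 and 0.037 m and x of nut_bin_c in the frame of drawer_floor between -0.078 and 0.078 m and y of nut_bin_c in the frame of drawer_floor between -0.114 and 0.114 m and z of nut_bin_c in the frame of drawer_floor between 0.022 and 0.037 m and x of washer_bin_c in the frame of drawer_floor between -0.078 and 0.078 m and y of washer_bin_c in the frame of drawer_floor between -0.114 and 0.114 m and z of washer_bin_c in the frame of drawer_floor between 0.022 and 0.037 m and x of pin_bin_c in the frame of drawer_floor between -0.078 and 0.078 m and y of pin_bin_c in the frame of drawer_floor between -0.114 and 0.114 m and z of pin_bin_c in the frame of drawer_floor between 0.022 and 0.037 m and x of plug_1_c in the frame of plug_bin_c between -0.036 and 0.036 m and y of plug_1_c in the frame of plug_bin_c between -0.074 and 0.074 m and z of plug_1_c in the frame of plug_bin_c between -0.03 and 0.012 m and x of plug_2_c in the frame of plug_bin_c between -0.036 and 0.036 m and y of plug_2_c in the frame of plug_bin_c between -0.074 and 0.074 m and z of plug_2_c in the frame of plug_bin_c between -0.03 and 0.012 m and x of bolt_1_c in the frame of bolt_bin_c between -0.036 and 0.036 m and y of bolt_1_c in the frame of bolt_bin_c between -0.074 and 0.074 m and z of bolt_1_c in the frame of bolt_bin_c between -0.03 and 0.012 m and x of bolt_2_c in the frame of bolt_bin_c between -0.036 and 0.036 m and y of bolt_2_c in the frame of bolt_bin_c between -0.074 and 0.074 m and z of bolt_2_c in the frame of bolt_bin_c between -0.03 and 0.012 m and value of joint drawer below 0.006 m); the robot touches nothing.
It fails at once if the torch is moved more than 40 mm (distance of torch from where it was at the start of the episode above 0.04 m).
It fails at once if the tape measure is moved more than 40 mm (distance of tape_measure from where it was at the start of the episode above 0.04 m).
It fails at once if the screwdriver blue is moved more than 40 mm (distance of screwdriver_blue from where it was at the start of the episode above 0.04 m).
Of nut_bin, washer_bin, pin_bin only 1 to 2 are there at a start; the rules pass over those that are not, and their reading is None.
Of plug_1, plug_2, bolt_1, bolt_2 only 2 to 3 are there at a start; the rules pass over those that are not, and their reading is None.
At some moment in a run one of plug_bin, bolt_bin, nut_bin, washer_bin, pin_bin may be knocked a few centimetres aside while the robot is not near it.
Once in a run the grip may slacken for a moment while it holds something.
It also fails if it takes over 210 s, if anything falls off the work surface, if the arm or the gripper's body presses on something with over 40 N, if the wrist force passes 120 N, or if a joint passes its speed limit or range.

ROBOT

A 6-joint arm with a two-finger parallel gripper is mounted at the origin on a cart in front of the work surface, level with it; the furniture and walls round the work are solid. World frame = base frame: x ahead of the robot, y to its left, z up, the work surface at z = 0. Lengths are in mm, angles in rad, forces in N, time in s.
With the tool pointing down it reaches from about 350 to 875 mm from the base axis. Payload 4.2 kg.
Tool frame: the origin (TCP) lies on the mounting face of the last link; the fingertips stand 173 mm ahead of it and the grasp point (between the pads) lies 155 mm ahead of it; z points along the fingers, y is the line along which they close (so a half turn about z gives the same grasp; the last joint's range is limited). The gripper opens to 85 mm and grips with 20 to 120 N. Pads are 22 mm wide; open, the fingers measure 114 mm over their backs; the gripper's body (76 mm by 85 mm) begins 54 mm behind the grasp point. The pads swing forward as they close: fully open they stand 13 mm farther back than shut.
Start: joints at [1.397, 0.385, 0.008, 0, -1.194, -0.259], TCP at [262.1, 567.365, 404.712] pointing down, gripper open.
Joint ranges: [-3.14, 3.14], [-1.21, 2.06], [-1.07, 1.41], [-3.16, 2.05], [-2.99, -0.16], [-3.1, 3.1]. Speed limits (rad/s): [2.79, 2.79, 3.14, 3.14, 3.14, 3.14].

INTERFACE

Orientations are given as a unit quaternion [x, y, z, w].
In Python, from bench import arm gives the robot as it stands.
- The arm moves only by the tool carry_out, never from a script. Its argument "rows" is a list of rows, each a list of 7 numbers: the shift along the tool's x, y, z as a fraction of full scale, then the turn, a rotation vector about the tool's x, y, z as a fraction of full scale, then the opening, from -1 (shut) to 1 (fully open). A call has 1 to 12 rows; each row is the pose to reach, as a shift and turn from the pose commanded when the call began, along the tool's axes at that moment, turning the shorter way round; what a row does not reach only later rows make up. Full scale, the value 1, is 20 cm for a shift and pi rad for a turn. A row lasts 1/8 s, in which the tool goes at most 62.5 mm and 10.7 degrees, less where a joint would pass 70% of its speed; a pose out of reach is approached as far as the arm can. A call with a number of a shift or a turn outside -1 to 1 is refused whole. A call with a gripper value outside its range is refused whole. The fingers move at their own pace and stop on an object; the grip force is fixed at half the most. Time passes only in rows, so rows that repeat a pose let the fingers close. It gives the time, the measured TCP pose, the force, the opening and the grip force at its end, in the units of the state.
- arm.read_state(): the state, without advancing time (a new reading comes with each control period).
- arm.get_image(name): name is "scene" or "top"; returns (picture, depth): 480x640x3 uint8, red, green, blue; 480x640 float32, mm along the optical axis (not along the pixel's ray), 0 where there is no reading.
- arm.calibration(name): a dict with "mtx" (3x3 intrinsics, pixels), "cam_to_world" (4x4, takes a point from camera to world coordinates). Camera axes: x right, y up, looking along -z (the intrinsics and any distortion apply to the point x, -y, -z); pixel columns grow to the right and rows downward; lengths in mm; the calibration is good to about 2 mm. A picture is of the moment at which its call begins. calibration takes no time and is no camera call.
- arm.job_done(): hands the job in; it is judged then, once.
The state is a dict: "clock": time; "joints": joint angles; "joint_vel": joint speeds; "joint_efforts": joint torques, N m; "position": TCP position; "ee_rot": TCP orientation; "contact_force": force on the tool from outside, world axes, zero at the start; "wrist_torque": the same for the moment, N m; "gripper_width": finger opening in mm; "grasp_force": force on a finger pad.
Only numpy, scipy, OpenCV 4.12 (cv2) and the standard library are available. Lean on these libraries where they do the work, as an engineer would, in place of code of your own. Each camera call takes 0.05 s, during which the arm holds its last target. There are 200 camera calls.

## Working session

There is one attempt and no reset: what is moved stays moved. The work goes in short steps, Python scripts to look and compute and a tool call to move; the robot and the scene stay as the last step left them, time stands still between calls to the robot, and variables do not carry over. Pictures are saved under pics/ and viewed, at most 14 in all, crops included, and the job is handed in when it is done.

Besides the shell and the picture viewer there is one more tool, called after "Call:" by a JSON object that holds its "api" and its "payload", one argument or row to a line. carry_out: Moves the arm, as the interface text tells. Its arguments: {"type":"object","properties":{"rows":{"type":"array"}},"required":["rows"]}

```bash
mkdir -p pics; ls
python3 - <<'E'
from bench import arm
import cv2,numpy as np
np.set_printoptions(suppress=True,precision=2)
for n in("scene","top"):
    p,d=arm.get_image(n);cv2.imwrite(f"pics/{n}0.png",p[...,::-1]);np.save(f"{n}0.npy",d);np.save(f"{n}0_rgb.npy",p)
    c=arm.calibration(n);print(c)
s=arm.read_state();print(s)
E
```

```text
pics
{'mtx': array([[441.37,   0.  , 318.39],
       [  0.  , 441.37, 253.05],
       [  0.  ,   0.  ,   1.  ]]), 'cam_to_world': array([[  -0.9 ,    0.34,   -0.28,  211.42],
       [  -0.44,   -0.69,    0.57,  745.4 ],
       [   0.  ,    0.64,    0.77, 1108.12],
       [   0.  ,    0.  ,    0.  ,    1.  ]])}
{'mtx': array([[577.43,   0.  , 314.85],
       [  0.  , 577.43, 234.66],
       [  0.  ,   0.  ,   1.  ]]), 'cam_to_world': array([[  -0.03,    0.84,   -0.54, -396.34],
       [  -1.  ,   -0.02,    0.03,   51.51],
       [   0.02,    0.54,    0.84, 1621.03],
       [   0.  ,    0.  ,    0.  ,    1.  ]])}
{'clock': 0.1, 'joints': array([ 1.4 ,  0.39,  0.01, -0.  , -1.19, -0.26]), 'joint_vel': array([ 0., -0.,  0.,  0.,  0.,  0.]), 'joint_efforts': array([ -0.  , -39.33,  18.89,   4.2 ,  -0.  ,   0.  ]), 'position': array([262.03, 567.21, 403.72]), 'ee_rot': array([ 0.98, -0.21, -0.  ,  0.  ]), 'contact_force': array([ 0.22, -0.04,  0.41]), 'wrist_torque': array([ 0.02, -0.  ,  0.03]), 'grasp_force': 0.0, 'gripper_width': 85.68030348548265}
```

View pics/scene0.png

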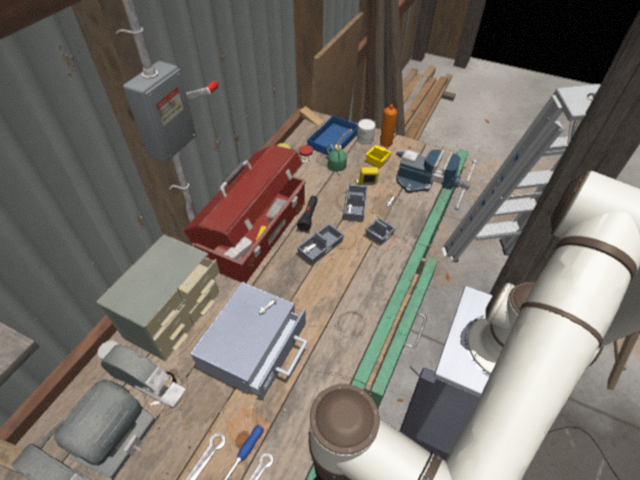

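View pics/top0.png

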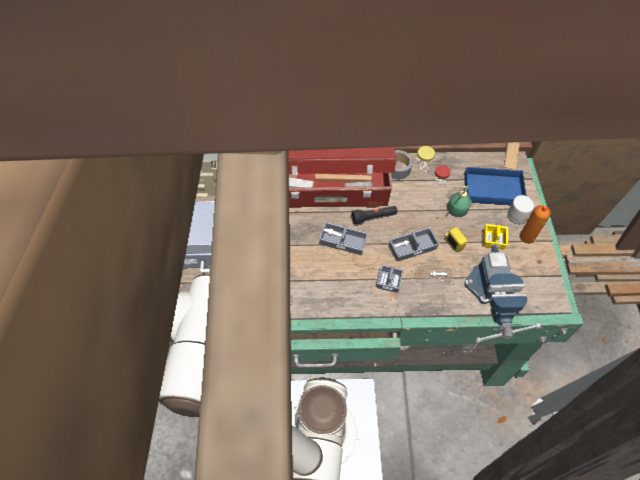

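```bash
cat > h.py <<'E'
from bench import arm
import cv2,numpy as np
np.set_printoptions(suppress=True,precision=1)
def grab(n,tag):
    p,d=arm.get_image(n);np.save(f"{n}_{tag}.npy",d);np.save(f"{n}_{tag}_rgb.npy",p);return p,d
def cloud(n,d):
    c=arm.calibration(n);K,T=c["mtx"],c["cam_to_world"]
    v,u=np.mgrid[:480,:640]
    P=np.stack([(u-K[0,2])/K[0,0]*d,-(v-K[1,2])/K[1,1]*d,-d],-1)
    return P@T[:3,:3].T+T[:3,3]
def px(n,uv,z):
    "pixel -> world on plane z"
    c=arm.calibration(n);K,T=c["mtx"],c["cam_to_world"]
    uv=np.atleast_2d(uv).astype(float)
    r=np.stack([(uv[:,0]-K[0,2])/K[0,0],-(uv[:,1]-K[1,2])/K[1,1],-np.ones(len(uv))],-1)@T[:3,:3].T
    return T[:3,3]+r*((z-T[2,3])/r[:,2])[:,None]
def crop(p,u0,v0,w,h,s):
    return cv2.resize(p[v0:v0+h,u0:u0+w],None,fx=s,fy=s,interpolation=cv2.INTER_CUBIC)
def proj(n,P):
    c=arm.calibration(n);K,T=c["mtx"],c["cam_to_world"]
    q=(np.atleast_2d(P)-T[:3,3])@T[:3,:3]
    return np.stack([K[0,2]+K[0,0]*q[:,0]/-q[:,2],K[1,2]-K[1,1]*q[:,1]/-q[:,2]],-1)
def ortho(n,p,x0,x1,y0,y1,z,s):
    "bench-plane photo: up=+x, left=+y, s px/mm"
    W=int((y1-y0)*s);H=int((x1-x0)*s)
    src=proj(n,[[x1,y1,z],[x1,y0,z],[x0,y0,z],[x0,y1,z]]).astype(np.float32)
    M=cv2.getPerspectiveTransform(src,np.float32([[0,0],[W,0],[W,H],[0,H]]))
    return cv2.warpPerspective(p,M,(W,H),flags=cv2.INTER_CUBIC)
E
python3 - <<'E'
from h import *
for n in("scene","top"):
    p=np.load(f"{n}0_rgb.npy");d=np.load(f"{n}0.npy");C=cloud(n,d)
    pts=dict(scene=[(320,243),(355,202),(380,231),(267,307),(392,198),(300,345),(218,455)],top=[(343,238),(413,244),(390,279),(439,273),(375,215)])[n]
    for u,v in pts: print(n,u,v,C[v,u])
s=np.load("scene0_rgb.npy");t=np.load("top0_rgb.npy")
a=crop(s,285,160,130,115,6);cv2.imwrite("pics/a.png",a[...,::-1])
b=crop(t,310,205,150,100,5);cv2.imwrite("pics/b.png",b[...,::-1])
c=crop(s,185,270,140,120,5);cv2.imwrite("pics/c.png",c[...,::-1])
E
```

```text
scene 320 243 [614.8 -92.6  30.3]
scene 355 202 [ 591.3 -325.2   22.2]
scene 380 231 [ 462.4 -235.6   21.5]
scene 267 307 [616.8 228.3  99. ]
scene 392 198 [ 483.3 -410.3   14.8]
scene 300 345 [510.3 246.1   4.1]
scene 218 455 [549.7 585.    4.6]
top 343 238 [593.  -95.9  52.5]
top 413 244 [ 582.4 -325.5   25.2]
top 390 279 [ 441.5 -232.7   50.8]
top 439 273 [ 485.9 -401.3    2. ]
top 375 215 [ 699.4 -211.4   25.3]
```

View pics/a.png

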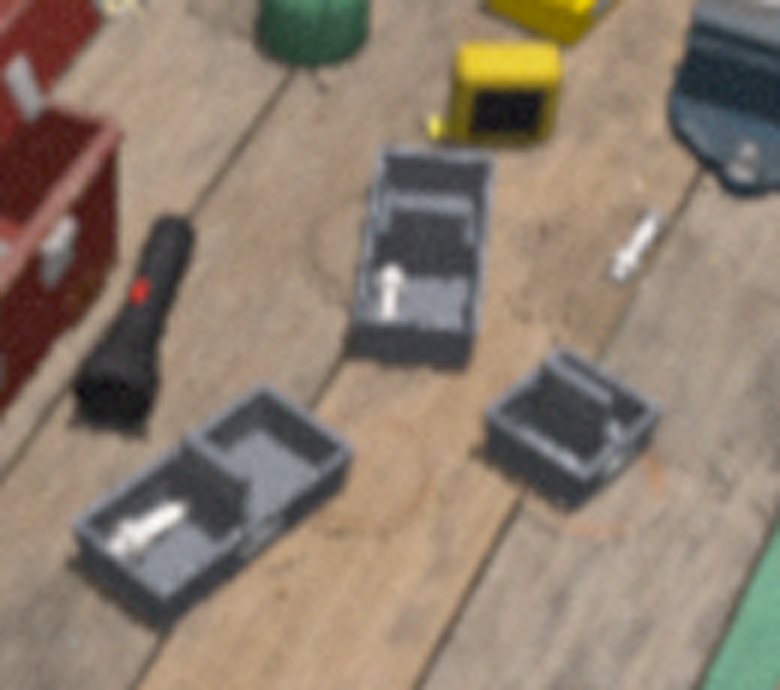

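View pics/b.png

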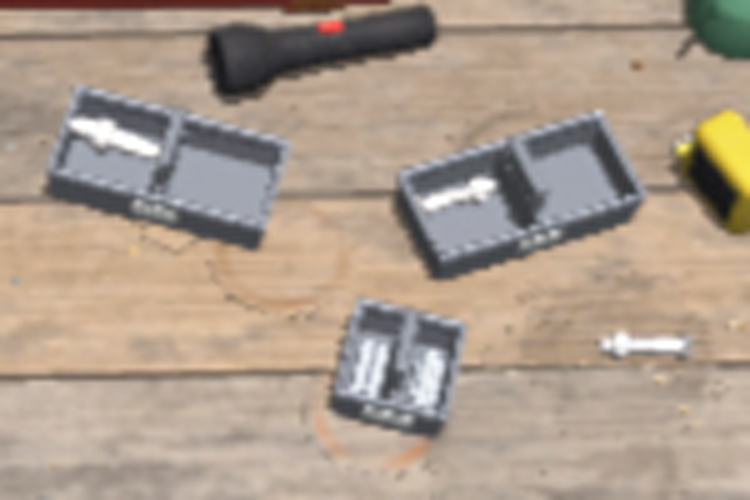

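View pics/c.png

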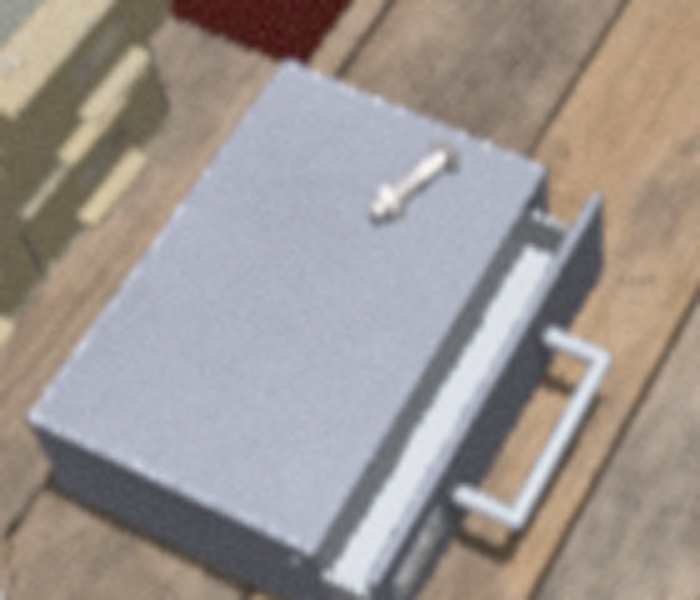

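Run:
```python
from h import *
C={n:cloud(n,np.load(f"{n}0.npy")) for n in("scene","top")}
def rect(n,box,z0,z1,off=0):
    u0,v0,u1,v1=box;P=C[n][v0:v1,u0:u1].reshape(-1,3);P=P[(P[:,2]>z0)&(P[:,2]<z1)]
    r=cv2.minAreaRect(P[:,:2].astype(np.float32));return len(P),np.array(r[0]),np.array(r[1]),r[2],P[:,2].mean(),np.median(P[:,:2],0)
for nm,n,b in[("plug","scene",(296,222,346,266)),("plug","top",(317,220,370,257)),("bolt","scene",(340,182,368,223)),("bolt","top",(386,225,441,261)),("sq","scene",(363,216,397,247)),("sq","top",(374,262,406,294))]:
    for z in((25,42),(48,66)):print(nm,n,z,*rect(n,b,*z))
print("unit",*rect("scene",(185,275,300,392),82,94))
p=lambda q,s,o:np.array(q)/s+np.array(o)
for nm,n,q,s,o,z in[("bench","scene",[(618,272),(660,212)],6,(285,160),8),("bench","top",[(600,344),(691,344)],5,(310,205),8),("unit","scene",[(372,215),(458,150)],5,(185,270),99),
 ("unit top","scene",[(285,62),(545,170),(310,560),(35,420)],5,(185,270),88),("pull","scene",[(605,355),(515,522)],5,(185,270),50),("panel","scene",[(598,195),(375,595)],5,(185,270),80),
 ("plugfix","top",[(66,128),(160,152)],5,(310,205),12),("boltfix","top",[(416,204),(500,186)],5,(310,205),12),("plugrim","top",[(80,88),(290,142),(52,178)],5,(310,205),35),("boltrim","top",[(600,112),(642,195),(400,176)],5,(310,205),35)]:
    w=px(n,p(q,s,o),z);print(nm,w.tolist() and w[:,:2].ravel(),"len",np.linalg.norm(w[1]-w[0]),"ang",np.degrees(np.arctan2(*(w[1]-w[0])[1::-1])))
```

```text
plug scene (25, 42) 388 [ 649.7 -108.5] [149.3 146.7] 71.58292388916016 33.34038334398046 [625.6 -98.1]
plug scene (48, 66) 60 [ 644.7 -110.6] [ 13.  113.6] 63.574005126953125 56.835570117224066 [616.  -94.6]
plug top (25, 42) 274 [ 633.3 -104.1] [150. 124.] 74.16288757324219 31.832215726819598 [608.4 -97.1]
plug top (48, 66) 41 [613.  -98.7] [ 9.4 49.5] 70.06139373779297 56.97986144234734 [611.6 -99.3]
bolt scene (25, 42) 244 [ 590.  -326.2] [ 72.  156.9] 18.39703369140625 33.89896994682786 [ 587.3 -321.5]
bolt scene (48, 66) 57 [ 589.6 -324. ] [42.6 14.6] 17.364809036254883 57.31152783448137 [ 589.6 -323. ]
bolt top (25, 42) 283 [ 588.7 -327.8] [ 79.9 153.5] 17.530261993408203 32.31776525534859 [ 581.3 -326.9]
bolt top (48, 66) 47 [ 586.3 -326.9] [49.6 11.2] 16.34327507019043 57.0181190578938 [ 584.4 -326.3]
sq scene (25, 42) 218 [ 483.6 -240.3] [ 78.6 117.6] 73.22974395751953 33.59558119369548 [ 459.2 -229.1]
sq scene (48, 66) 59 [ 463.6 -233.1] [16.3 45.2] 79.00711059570312 56.672714352773625 [ 462.7 -231.1]
sq top (25, 42) 155 [ 459.7 -235.2] [71.6 78.4] 72.5876693725586 33.1790
[... 371 characters left out ...]
3341
unit [625.4 253.5 604.8 197.3] len 59.86303642112943 ang -110.09967771973477
unit top [726.5 183.2 560.  181.6 556.2 428.1 719.5 426.8] len 166.52301168079768 ang -179.45995984198362
pull [489.  249.3 486.7 353.2] len 103.92137864838118 ang 91.25250051358668
panel [529.2 178.6 521.5 426.8] len 248.32728788698796 ang 91.77627560248996
plugfix [649.  -35.4 628.8 -97. ] len 64.74855511107103 ang -108.17657011081926
boltfix [ 585.  -262.7  597.7 -319.6] len 58.328517378216326 ang -77.39340551726451
plugrim [ 665.4  -44.7  620.2 -180.5  595.6  -23.6] len 143.10995664255842 ang -108.43183477532234
boltrim [ 639.6 -387.5  574.7 -405.9  592.5 -250. ] len 67.3879163249056 ang -164.16210989154553
```

Run:
```python
from h import *
s=np.load("scene0_rgb.npy");t=np.load("top0_rgb.npy");C=cloud("scene",np.load("scene0.npy"))
cells=[crop(p,u,v,26,20,12) for p,u,v in[(s,254,296),(s,379,190),(s,300,238),(s,338,196),(t,425,263),(t,320,223)]]
cv2.imwrite("pics/d.png",np.vstack([np.hstack(cells[:2]),np.hstack(cells[2:4])])[...,::-1])
print(np.round(C[296:318,256:282,2]-88.8).astype(int)); print(np.round(C[192:210,382:400,2]).astype(int))
```

```text
[[   2   -3    2    0    1   -4    1    2    2    1    0    1   -3   -1
     0    3    3    2    1   -1  -89  -86  -87  -86  -87  -85]
 [   5    2    3    2    0    0    0    3    0    1    0    1   -1    1
     1   -1    3   -1    0    2    4   -1    3  -89  -91  -86]
 [  -1   -1    1   -1    0    1    2    0   -1   -4    0   -1   -2    1
    -2   -2   -4   18   17   -1    0   -1    0   -1   -3  -87]
 [  -5   -3    3    4    1    0    1    0    2    1    1    0   -1    2
    -2   -2   18   16   17   17   -1    0    1    5    0   -4]
 [  -1   -1   -1   -1    0   -3    1    0   -1   -1   -3   -1    3   -1
     3    2    8   17   21   14   16   -2    4    2    2    1]
 [   1   -2    0   -1    5   -2   -2   -1    1   -1   -2   -2    3    0
     1   14   16   14   16   14   16    1   -2    1    3   -1]
 [   2   -1    0   -1   -1   -1   -2    0   -2   -3    0   -2   -2   -2
    12   15   13   11   18   12   15    2    3    1    1    2]
 [  -2    2    2    0   -4    2    0    0    1    0    2    1    1   14
    14    9    9   14    7   12   -3   -3    3    2    0    1]
 [   1    1   -2    
[... 2881 characters left out ...]
4    5   -2
    -4    0    0    2]
 [  -5    8   -3    9    4   11   13   19   19    8    0    1   -1    0
     3   -6    0   -2]
 [   3    0   -2    5    2   12   18   15   16    4    4    0    2    7
    -1    1    2    0]
 [   4    4    1    2    0   10   11   12   22    5    3    2    2   -1
     2    6   -4    5]
 [   3    3   -1    3    6   11   13   12   10    3    0    5    2   -2
     0    2    1    1]
 [   0    1    2    4    2    2    9    5   -1    3    0    1   -3    0
     4    1    3   -5]
 [   2    3    5    5    0   -1    5    3    2    2   -1    0    3    5
     4   -4    4    6]
 [   2    6    1    2    9   -5    4    3    1   -1   -1    2    5   -2
     3    1    1    1]]
```

View pics/d.png

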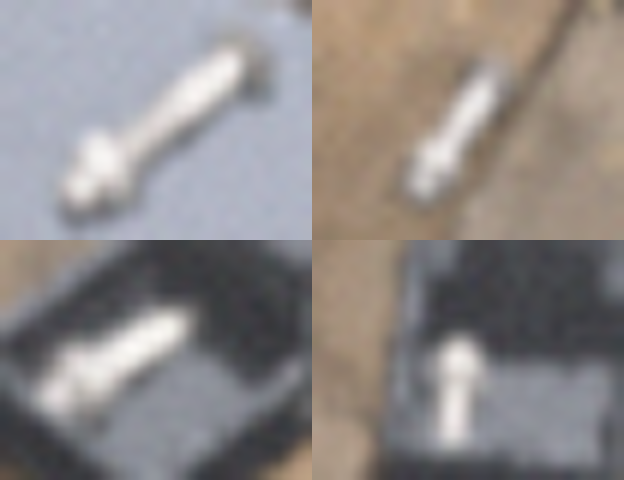

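```bash
cat >> h.py <<'E'
from scipy.spatial.transform import Rotation as Ro
def pose(g,yaw):
    "grasp point + yaw(deg of tool x), pointing down -> TCP pose"
    return np.array(g,float)+[0,0,155],Ro.from_euler('z',yaw,degrees=True)*Ro.from_euler('x',180,degrees=True)
def plan(wps,mm=50,deg=9.5):
    """wps: (gx,gy,gz,yaw,grip,[mm per row],[hold rows]); prints calls"""
    s=arm.read_state();p=np.array(s["position"]);R=Ro.from_quat(s["ee_rot"])
    print("from grasp",p-[0,0,155],"yaw",np.degrees(np.arctan2(*R.as_matrix()[1::-1,0])),"w",s["gripper_width"],"F",s["contact_force"],"t",s["clock"])
    rows=[];P0,R0=p,R
    for w in wps:
        T,RT=pose(w[:3],w[3]);v=w[5] if len(w)>5 else mm;h=w[6] if len(w)>6 else 0
        d=T-p;rv=(R.inv()*RT).as_rotvec()
        n=max(1,int(np.ceil(max(np.linalg.norm(d)/v,np.degrees(np.linalg.norm(rv))/deg))))
        for k in list(range(1,n+1))+[n]*h:
            q=p+d*k/n;Rq=R*Ro.from_rotvec(rv*k/n)
            if len(rows)==12 or np.abs(R0.inv().apply(q-P0)).max()>199:
                print(rows);P0=P0+R0.apply(np.array(rows[-1][:3])*200);R0=R0*Ro.from_rotvec(np.array(rows[-1][3:6])*np.pi);rows=[]
            rows.append([round(float(x),3)+0. for x in [*R0.inv().apply(q-P0)/200,*(R0.inv()*Rq).as_rotvec()/np.pi,w[4]]])
        p,R=T,RT
    print(rows)
E
python3 - <<'E'
from h import *
plan([(488,302,150,-89,-.39),(488,302,50,-89,-.39,20),(488,302,50,-89,-1,20,3)])
E
```

```text
from grasp [262.  567.2 248.7] yaw -24.807725851810826 w 85.68030348548265 F [ 0.2 -0.   0.4] t 0.1
[[0.198, 0.091, 0.062, 0.0, 0.0, 0.045, -0.39], [0.395, 0.182, 0.124, 0.0, 0.0, 0.089, -0.39], [0.593, 0.273, 0.186, 0.0, 0.0, 0.134, -0.39], [0.791, 0.364, 0.248, 0.0, 0.0, 0.178, -0.39], [0.989, 0.455, 0.31, 0.0, 0.0, 0.223, -0.39]]
[[0.21, -0.057, 0.061, 0.0, 0.0, 0.044, -0.39], [0.42, -0.115, 0.123, 0.0, 0.0, 0.089, -0.39], [0.63, -0.173, 0.185, 0.0, -0.001, 0.134, -0.39], [0.63, -0.173, 0.285, 0.0, -0.001, 0.134, -0.39], [0.629, -0.173, 0.385, 0.0, -0.001, 0.134, -0.39], [0.629, -0.173, 0.485, 0.0, -0.001, 0.134, -0.39], [0.629, -0.174, 0.585, 0.0, -0.001, 0.134, -0.39], [0.629, -0.174, 0.685, 0.0, -0.001, 0.134, -0.39], [0.629, -0.174, 0.685, 0.0, -0.001, 0.134, -1.0], [0.629, -0.174, 0.685, 0.0, -0.001, 0.134, -1.0], [0.629, -0.174, 0.685, 0.0, -0.001, 0.134, -1.0], [0.629, -0.174, 0.685, 0.0, -0.001, 0.134, -1.0]]
```

Call:
{"api": "carry_out", "payload": {
  "rows": [
    [0.2,0.09,0.06,0,0,0.045,-0.39],
    [0.4,0.18,0.12,0,0,0.09,-0.39],
    [0.6,0.27,0.19,0,0,0.134,-0.39],
    [0.79,0.36,0.25,0,0,0.178,-0.39],
    [0.989,0.455,0.31,0,0,0.223,-0.39],
    [0.989,0.455,0.31,0,0,0.223,-0.39]
  ]
}}

```text
clock: 0.85
position: [404.6, 399.4, 341.2]
ee_rot: [0.842, -0.539, -0.0, 0.002]
contact_force: [-0.7, -0.4, -0.6]
gripper_width: 26.0
grasp_force: 0.0
```

Call:
{"api": "carry_out", "payload": {
  "rows": [
    [0.21,-0.057,0.06,0,0,0.044,-0.39],
    [0.42,-0.115,0.12,0,0,0.09,-0.39],
    [0.63,-0.173,0.185,0,0,0.134,-0.39],
    [0.63,-0.173,0.285,0,0,0.134,-0.39],
    [0.63,-0.173,0.385,0,0,0.134,-0.39],
    [0.63,-0.174,0.485,0,0,0.134,-0.39],
    [0.63,-0.174,0.585,0,0,0.134,-0.39],
    [0.63,-0.174,0.685,0,0,0.134,-0.39],
    [0.63,-0.174,0.685,0,0,0.134,-0.39]
  ]
}}

```text
clock: 1.98
position: [492.7, 303.3, 214.7]
ee_rot: [0.714, -0.7, 0.003, -0.006]
contact_force: [0.7, -14.8, 37.1]
gripper_width: 26.1
grasp_force: 15.8
```

Call:
{"api": "carry_out", "payload": {
  "rows": [
    [0,0,0,0,0,0,-1],
    [0,0,0,0,0,0,-1],
    [0,0,0,0,0,0,-1],
    [0,0,0,0,0,0,-1]
  ]
}}

```text
clock: 2.48
position: [491.4, 304.9, 212.6]
ee_rot: [0.715, -0.7, 0.002, -0.007]
contact_force: [1.3, -4.8, 25.9]
gripper_width: 7.5
grasp_force: 59.1
```

Run:
```python
from h import *
p,d=grab("scene","e")
cv2.imwrite("pics/e.png",crop(p,220,240,160,120,5)[...,::-1])
```

```text
(no output)
```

View pics/e.png

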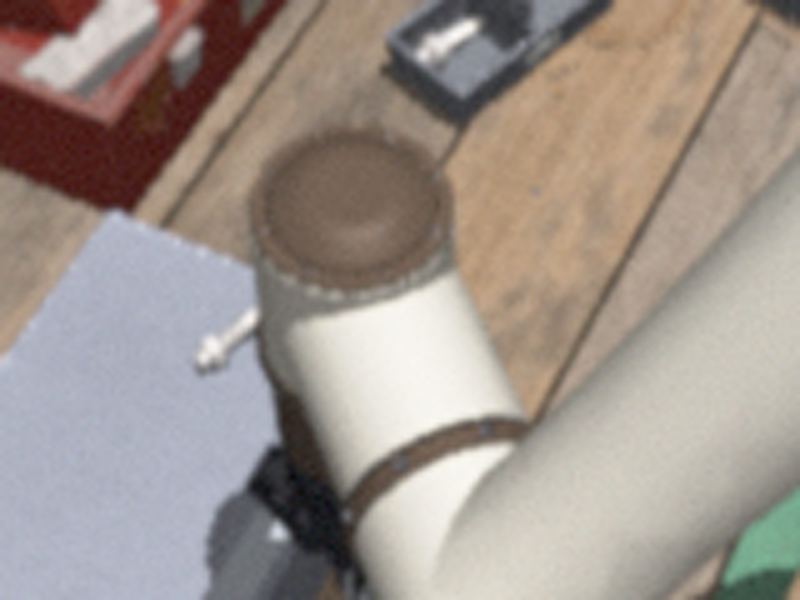

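Call:
{"api": "carry_out", "payload": {
  "rows": [
    [0,0,-0.03,0,0,0,-1],
    [0,0.04,-0.03,0,0,0,-1],
    [0,0.08,-0.03,0,0,0,-1],
    [0,0.12,-0.03,0,0,0,-1],
    [0,0.12,-0.03,0,0,0,-1]
  ]
}}

```text
clock: 3.15
position: [464.4, 304.6, 212.8]
ee_rot: [0.714, -0.7, -0.0, -0.003]
contact_force: [-0.4, 6.3, 3.3]
gripper_width: 7.2
grasp_force: 60.6
```

Run:
```python
from h import *
p,d=grab("scene","f")
s=arm.read_state();print(s["position"],s["contact_force"],s["gripper_width"],s["grasp_force"])
cv2.imwrite("pics/f.png",crop(p,200,250,160,120,5)[...,::-1])
```

```text
[464.4 304.6 212.8] [-1.2  5.4  4.2] 7.389724820579853 60.60109734535217
```

View pics/f.png

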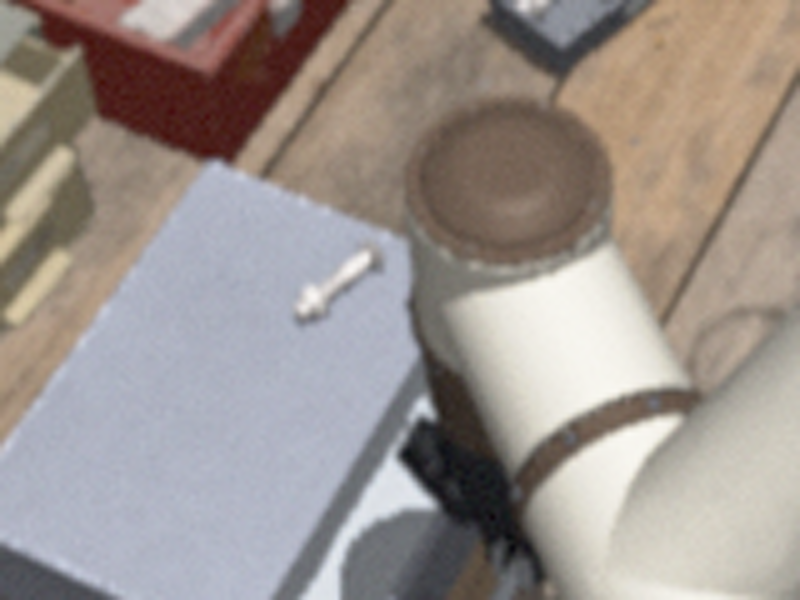

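Call:
{"api": "carry_out", "payload": {
  "rows": [
    [0,0.06,0,0,0,0,-1],
    [0,0.12,0,0,0,0,-1],
    [0,0.18,0,0,0,0,-1],
    [0,0.24,0,0,0,0,-1],
    [0,0.3,0,0,0,0,-1],
    [0,0.35,0,0,0,0,-1],
    [0,0.4,0,0,0,0,-1],
    [0,0.42,0,0,0,0,-1],
    [0,0.44,0,0,0,0,-1]
  ]
}}

```text
clock: 4.32
position: [376.9, 303.3, 212.7]
ee_rot: [0.714, -0.7, -0.001, -0.004]
contact_force: [1.4, 4.5, 0.9]
gripper_width: 8.3
grasp_force: 42.7
```

Run:
```python
from h import *
p,d=grab("scene","g")
s=arm.read_state();print(s["position"],s["contact_force"],s["gripper_width"],s["grasp_force"])
C=cloud("scene",d)
P=C[(abs(C[...,2]-12)<3)&(C[...,0]>360)&(C[...,0]<570)&(C[...,1]>200)&(C[...,1]<420)]
print(len(P),np.percentile(P[:,:2],[2,98],axis=0))
```

```text
[376.6 303.2 212.8] [0.3 6.2 2.1] 7.457596999261555 58.64033639431
2761 [[437.1 206.8]
 [567.5 404. ]]
```

Call:
{"api": "carry_out", "payload": {
  "rows": [
    [0,0.03,0,0,0,0,-1],
    [0,0.05,0,0,0,0,-1],
    [0,0.07,0,0,0,0,-1],
    [0,0.09,0,0,0,0,-1]
  ]
}}

```text
clock: 4.88
position: [359.0, 303.0, 212.8]
ee_rot: [0.714, -0.7, -0.001, -0.004]
contact_force: [0.3, 5.3, 1.7]
gripper_width: 7.5
grasp_force: 58.8
```

Call:
{"api": "carry_out", "payload": {
  "rows": [
    [0,0.03,0,0,0,0,-1],
    [0,0.05,0,0,0,0,-1],
    [0,0.07,0,0,0,0,-1],
    [0,0.08,0,0,0,0,-1]
  ]
}}

```text
clock: 5.38
position: [352.6, 302.8, 213.0]
ee_rot: [0.715, -0.699, 0.004, -0.011]
contact_force: [85.5, -20.3, -31.8]
gripper_width: 7.4
grasp_force: 59.0
```

Call:
{"api": "carry_out", "payload": {
  "rows": [
    [0,-0.06,0,0,0,0,-1],
    [0,-0.06,0,0,0,0,-0.5],
    [0,-0.06,0,0,0,0,-0.4],
    [0,-0.06,0,0,0,0,-0.4],
    [0,-0.06,-0.1,0,0,0,-0.4],
    [0,-0.06,-0.3,0,0,0,-0.4],
    [0,-0.06,-0.5,0,0,0,-0.4],
    [0,-0.06,-0.7,0,0,0,-0.4],
    [0,-0.06,-0.7,0,0,0,-0.4]
  ]
}}

```text
clock: 6.5
position: [353.7, 299.9, 353.8]
ee_rot: [0.713, -0.701, -0.0, -0.001]
contact_force: [0.7, -1.2, -1.4]
gripper_width: 25.7
grasp_force: 0.0
```

Run:
```python
from h import *
plan([(480,-100,190,-90,-.4)])
```

```text
from grasp [353.7 299.9 198.8] yaw -89.00396149370266 w 25.67827319940864 F [ 0.7 -1.2 -1.4] t 6.5
[[0.223, -0.066, 0.004, 0.0, 0.0, 0.001, -0.4], [0.447, -0.133, 0.009, 0.0, 0.0, 0.001, -0.4], [0.67, -0.199, 0.013, 0.0, 0.0, 0.002, -0.4], [0.894, -0.265, 0.018, 0.0, 0.0, 0.002, -0.4]]
[[0.222, -0.068, 0.004, 0.0, 0.0, 0.001, -0.4], [0.445, -0.136, 0.008, 0.0, 0.001, 0.002, -0.4], [0.668, -0.203, 0.013, 0.0, 0.001, 0.002, -0.4], [0.891, -0.271, 0.017, 0.0, 0.001, 0.003, -0.4]]
[[0.223, -0.07, 0.005, 0.0, 0.0, 0.001, -0.4]]
```

Call:
{"api": "carry_out", "payload": {
  "rows": [
    [0.23,-0.06,0,0,0,0,-0.4],
    [0.48,-0.13,0,0,0,0,-0.4],
    [0.73,-0.2,0,0,0,0,-0.4],
    [0.98,-0.27,0,0,0,0,-0.4]
  ]
}}

```text
clock: 7.0
position: [410.4, 103.1, 349.9]
ee_rot: [0.713, -0.701, -0.001, 0.003]
contact_force: [1.7, 0.1, 0.3]
gripper_width: 25.6
grasp_force: 0.0
```

Call:
{"api": "carry_out", "payload": {
  "rows": [
    [0.25,-0.07,0,0,0,0,-0.4],
    [0.5,-0.14,0,0,0,0,-0.4],
    [0.75,-0.21,0,0,0,0,-0.4],
    [0.98,-0.27,0,0,0,0,-0.4],
    [0.98,-0.27,0,0,0,0,-0.4]
  ]
}}

```text
clock: 7.62
position: [467.9, -92.1, 349.3]
ee_rot: [0.711, -0.703, -0.002, 0.002]
contact_force: [0.8, 0.6, 0.2]
gripper_width: 25.9
grasp_force: 0.0
```

Run:
```python
from h import *
s=arm.read_state();print(s["position"])
p,d=grab("scene","g");t,dt=grab("top","g")
C=cloud("scene",d)
a=crop(p,190,260,200,140,4);cv2.imwrite("pics/g.png",a[...,::-1])
o=np.hstack([ortho("scene",p,430,700,-460,-10,35,.85),ortho("top",t,430,700,-460,-10,35,.85)])
P=C[(abs(C[...,2]-12)<4)&(C[...,0]>390)&(C[...,0]<570)&(C[...,1]>180)&(C[...,1]<420)]
print(len(P),np.percentile(P[:,:2],[1,99],axis=0))
```

```text
[467.9 -92.1 349.3]
3894 [[416.1 188.1]
 [559.2 417. ]]
```

View pics/g.png

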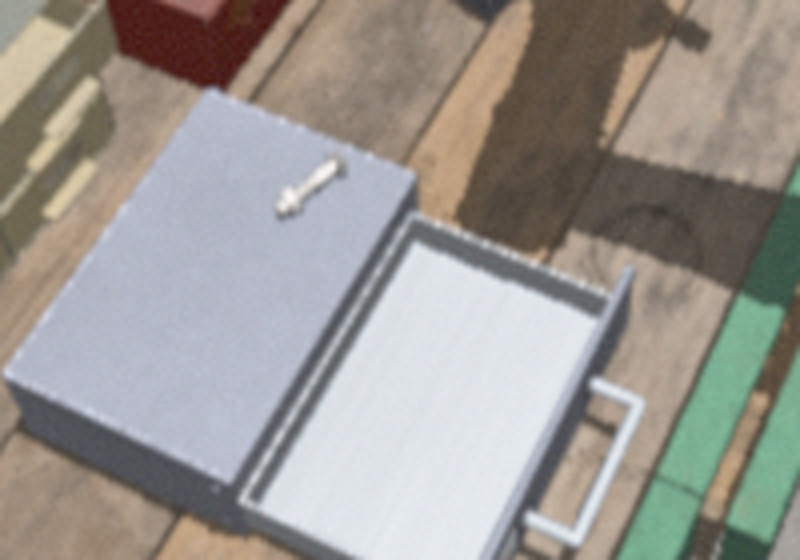

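Run:
```python
from h import *
f=lambda q:np.array(q)/4+[190,260]
for nm,q,z in[("pull",[(640,403),(578,540)],50),("walltop back R, back L",[(415,215),(240,500)],46),("Rwall top back,front",[(415,215),(610,295)],46),("floor R back,front",[(418,243),(600,320)],12),("floor back left",[(260,500)],12),("panel top R",[(630,270)],80)]:
    print(nm,px("scene",f(q),z)[:,:2].ravel())
C=cloud("scene",np.load("scene_g.npy"))
m=(C[...,0]>380)&(C[...,0]<560)&(C[...,1]>160)&(C[...,1]<440)
P=C[m]
for z0,z1 in[(8,16),(40,52),(70,90)]:
    Q=P[(P[:,2]>z0)&(P[:,2]<z1)];print(z0,len(Q),np.percentile(Q[:,:2],[1,50,99],axis=0).ravel())
Q=P[(P[:,2]>40)&(P[:,2]<52)]
b=Q[(Q[:,1]>210)&(Q[:,1]<400)&(Q[:,0]>540)];print("backwall x",len(b),np.median(b[:,0]) if len(b) else 0)
r=Q[(Q[:,0]>420)&(Q[:,0]<540)&(Q[:,1]<220)];print("rwall y",len(r),np.percentile(r[:,1],[5,50,95]))
l=Q[(Q[:,0]>420)&(Q[:,0]<540)&(Q[:,1]>400)];print("lwall y",len(l),np.percentile(l[:,1],[5,50,95]) if len(l) else 0)
Q=P[(P[:,2]>70)&(P[:,2]<95)&(P[:,0]<430)];r=cv2.minAreaRect(Q[:,:2].astype(np.float32));print("panel",r)
```

```text
pull [361.  249.4 358.7 349.5]
walltop back R, back L [559.7 187.2 559.5 418.4]
Rwall top back,front [559.7 187.2 411.4 184.1]
floor R back,front [557.9 188.8 416.  187. ]
floor back left [559.  402.2]
panel top R [400.8 179.2]
8 3883 [416.1 188.1 485.9 306.5 558.8 417.4]
40 381 [383.4 184.4 475.5 345.8 559.9 423.1]
70 395 [395.  181.8 399.1 325.4 559.8 424.1]
backwall x 50 559.1817974356925
rwall y 89 [184.8 187.4 190.1]
lwall y 91 [416.  417.9 419.7]
panel ((399.8087463378906, 301.5487060546875), (7.621708393096924, 244.50369262695312), 0.9415702819824219)
```

```bash
cat >> h.py <<'E'
def blob(n,C,c,rad,z0,z1):
    m=(np.hypot(C[...,0]-c[0],C[...,1]-c[1])<rad)&(C[...,2]>z0)&(C[...,2]<z1)
    m=cv2.morphologyEx(m.astype(np.uint8),cv2.MORPH_CLOSE,np.ones((3,3)))
    k,l,st,_=cv2.connectedComponentsWithStats(m);
    if k<2:return None
    P=C[(l==1+np.argmax(st[1:,4]))&(C[...,2]>z0)&(C[...,2]<z1)][:,:2];ev,E=np.linalg.eigh(np.cov(P.T));e=E[:,1]
    q=P@E;ext=np.percentile(q,[2,98],axis=0);cen=E@ext.mean(0)
    return dict(n=len(P),cen=cen,mean=P.mean(0),ext=ext[1]-ext[0],ang=np.degrees(np.arctan2(e[1],e[0]))%180)
E
python3 - <<'E'
from h import *
for n in("scene","top"):
  for tag in("0","_g"):
    C=cloud(n,np.load(f"{n}{tag}.npy"))
    for nm,c,r,z in[("plug",(614,-97),55,(48,66)),("bolt",(588,-325),55,(48,66)),("sq",(461,-234),55,(48,66)),("b2",(482,-402),45,(8,26)),("b1",(615,225),45,(96,112))]:
        print(n,tag,nm,blob(n,C,c,r,*z))
E
```

```text
scene 0 plug {'n': 56, 'cen': array([615.5, -95.5]), 'mean': array([614.6, -95. ]), 'ext': array([ 8.7, 45. ]), 'ang': np.float64(162.21717297872368)}
scene 0 bolt {'n': 57, 'cen': array([ 589.3, -323. ]), 'mean': array([ 589.4, -322.1]), 'ext': array([12. , 41.7]), 'ang': np.float64(18.583586483134013)}
scene 0 sq {'n': 59, 'cen': array([ 463.8, -232.7]), 'mean': array([ 463.1, -231.5]), 'ext': array([12.4, 44.2]), 'ang': np.float64(162.9429981173402)}
scene 0 b2 {'n': 48, 'cen': array([ 483.1, -394.9]), 'mean': array([ 482.7, -395.6]), 'ext': array([15.7, 55.3]), 'ang': np.float64(86.50930142126397)}
scene 0 b1 {'n': 85, 'cen': array([616.7, 226.5]), 'mean': array([616.3, 225.6]), 'ext': array([13.5, 56.1]), 'ang': np.float64(70.86696262434369)}
scene _g plug {'n': 56, 'cen': array([615.4, -95.5]), 'mean': array([614.3, -94.6]), 'ext': array([ 9.5, 43.5]), 'ang': np.float64(162.9529888569598)}
scene _g bolt None
scene _g sq {'n': 39, 'cen': array([ 459.5, -230.3]), 'mean': array([ 457.9, -230.1]), 'ext': array([ 8.6, 33.7]), 'ang': np.float64(168.1549646641957)}
scene _g b2 {'n': 3
[... 812 characters left out ...]
]), 'ext': array([36.8, 53.7]), 'ang': np.float64(79.79741851515291)}
top 0 b1 None
top _g plug {'n': 5, 'cen': array([593.7, -90. ]), 'mean': array([593.2, -90.6]), 'ext': array([2.8, 8.2]), 'ang': np.float64(22.12204085813127)}
top _g bolt {'n': 45, 'cen': array([ 585.4, -325.7]), 'mean': array([ 584.2, -326.2]), 'ext': array([11. , 44.6]), 'ang': np.float64(17.53937505475301)}
top _g sq {'n': 42, 'cen': array([ 459. , -234.8]), 'mean': array([ 458.8, -234.8]), 'ext': array([ 8.6, 41.2]), 'ang': np.float64(162.43972787284537)}
top _g b2 {'n': 45, 'cen': array([ 479.1, -395.9]), 'mean': array([ 479.2, -398. ]), 'ext': array([13.1, 52.8]), 'ang': np.float64(84.04799578798642)}
top _g b1 None
```

Run:
```python
from h import *
for n in("scene","top"):
    C=cloud(n,np.load(f"{n}0.npy"))
    m=(C[...,2]>60)&(C[...,2]<250)&(C[...,1]<-360)&(C[...,1]>-700)&(C[...,0]>380)&(C[...,0]<600);P=C[m];print(n,len(P),np.percentile(P,[1,50,99],axis=0).ravel() if len(P) else 0)
plan([(481,-396,110,-93,0),(481.5,-398,20,-93,0,20,1),(481.5,-398,20,-93,-1,20,3)],mm=45)
```

```text
scene 855 [ 381.6 -607.8   60.9  444.4 -535.3   94.3  597.8 -457.3  127.1]
top 1062 [ 381.1 -697.3   60.8  452.  -552.6   97.6  598.5 -458.2  127.4]
from grasp [467.8 -90.1 194.9] yaw -89.13260826036976 w 25.680353775031126 F [ 0.6  0.6 -0.2] t 7.725
[[0.191, -0.006, 0.053, 0.0, 0.0, 0.003, 0.0], [0.383, -0.011, 0.106, 0.0, 0.0, 0.005, 0.0], [0.574, -0.017, 0.159, 0.001, 0.0, 0.008, 0.0], [0.765, -0.023, 0.212, 0.001, 0.0, 0.011, 0.0], [0.956, -0.028, 0.265, 0.001, 0.0, 0.013, 0.0]]
[[0.191, -0.014, 0.053, 0.0, 0.0, 0.003, 0.0], [0.382, -0.027, 0.106, 0.0, 0.0, 0.006, 0.0], [0.573, -0.04, 0.159, 0.001, 0.0, 0.008, 0.0], [0.575, -0.041, 0.249, 0.001, 0.0, 0.008, 0.0], [0.577, -0.042, 0.339, 0.001, 0.0, 0.008, 0.0], [0.579, -0.042, 0.429, 0.001, 0.0, 0.008, 0.0], [0.581, -0.043, 0.519, 0.001, 0.0, 0.008, 0.0], [0.583, -0.044, 0.609, 0.001, 0.0, 0.008, 0.0], [0.583, -0.044, 0.609, 0.001, 0.0, 0.008, 0.0], [0.583, -0.044, 0.609, 0.001, 0.0, 0.008, -1.0], [0.583, -0.044, 0.609, 0.001, 0.0, 0.008, -1.0], [0.583, -0.044, 0.609, 0.001, 0.0, 0.008, -1.0]]
[[0.0, 0.0, 0.0, 0.0, 0.0, 0.0, -1.0]]
```

Call:
{"api": "carry_out", "payload": {
  "rows": [
    [0.19,0,0.05,0,0,0.003,0],
    [0.38,-0.01,0.1,0,0,0.005,0],
    [0.57,-0.02,0.16,0,0,0.008,0],
    [0.77,-0.02,0.21,0,0,0.01,0],
    [0.956,-0.028,0.265,0,0,0.013,0]
  ]
}}

```text
clock: 8.35
position: [477.4, -280.4, 297.8]
ee_rot: [-0.699, 0.715, 0.001, -0.0]
contact_force: [0.3, -0.1, 0.1]
gripper_width: 42.6
grasp_force: 0.0
```

Call:
{"api": "carry_out", "payload": {
  "rows": [
    [0.19,-0.014,0.053,0,0,0.003,0],
    [0.38,-0.027,0.106,0,0,0.006,0],
    [0.573,-0.04,0.159,0,0,0.008,0],
    [0.575,-0.041,0.25,0,0,0.008,0],
    [0.577,-0.042,0.34,0,0,0.008,0],
    [0.579,-0.042,0.43,0,0,0.008,0],
    [0.581,-0.043,0.52,0,0,0.008,0],
    [0.583,-0.044,0.605,0,0,0.008,0],
    [0.583,-0.044,0.605,0,0,0.008,0],
    [0.583,-0.044,0.605,0,0,0.008,0]
  ]
}}

```text
clock: 9.6
position: [483.8, -398.0, 178.1]
ee_rot: [-0.689, 0.724, -0.0, 0.0]
contact_force: [0.5, 0.4, -0.6]
gripper_width: 42.8
grasp_force: 0.0
```

Call:
{"api": "carry_out", "payload": {
  "rows": [
    [0,0,0,0,0,0,-1],
    [0,0,0,0,0,0,-1],
    [0,0,0,0,0,0,-1],
    [0,0,0,0,0,0,-1],
    [0,0,0,0,0,0,-1]
  ]
}}

```text
clock: 10.22
position: [483.8, -398.0, 178.5]
ee_rot: [-0.69, 0.724, -0.001, 0.0]
contact_force: [-1.1, 1.2, 6.6]
gripper_width: 7.1
grasp_force: 58.9
```

Run:
```python
from h import *
a=np.radians(17.3);ey=np.array([-np.sin(a),np.cos(a)]);c=np.array([587.5,-325])-37*ey;print(c)
plan([(481.5,-396,110,-90,-1,35),(c[0],c[1],100,-73,-1),(c[0],c[1],29,-73,-1,20,1),(c[0],c[1],29,-73,-.45,20,2),(c[0],c[1],120,-73,-.45,35)],mm=45)
```

```text
[ 598.5 -360.3]
from grasp [ 483.8 -398.    23.5] yaw -92.81794218426897 w 7.059241239852985 F [-1.1  1.2  6.6] t 10.225
[[-0.003, 0.004, -0.144, 0.0, 0.0, -0.005, -1.0], [-0.006, 0.008, -0.288, 0.0, 0.0, -0.01, -1.0], [-0.009, 0.011, -0.432, 0.0, 0.0, -0.016, -1.0], [-0.078, -0.18, -0.416, 0.0, 0.0, -0.047, -1.0], [-0.147, -0.372, -0.399, 0.0, 0.0, -0.079, -1.0], [-0.216, -0.564, -0.382, 0.0, 0.0, -0.11, -1.0], [-0.216, -0.564, -0.293, 0.0, 0.0, -0.11, -1.0], [-0.216, -0.564, -0.204, 0.0, 0.0, -0.11, -1.0], [-0.216, -0.564, -0.116, 0.0, 0.0, -0.11, -1.0], [-0.216, -0.564, -0.027, 0.0, 0.0, -0.11, -1.0], [-0.216, -0.564, -0.027, 0.0, 0.0, -0.11, -1.0], [-0.216, -0.564, -0.027, 0.0, 0.0, -0.11, -0.45]]
[[0.0, 0.0, 0.0, 0.0, 0.0, 0.0, -0.45], [0.0, 0.0, 0.0, 0.0, 0.0, 0.0, -0.45], [0.0, 0.0, -0.152, 0.0, 0.0, 0.0, -0.45], [0.0, 0.0, -0.303, 0.0, 0.0, 0.0, -0.45], [0.0, 0.0, -0.455, 0.0, 0.0, 0.0, -0.45]]
```

Call:
{"api": "carry_out", "payload": {
  "rows": [
    [0,0,-0.14,0,0,-0.005,-1],
    [0,0.01,-0.29,0,0,-0.01,-1],
    [0,0.01,-0.43,0,0,-0.016,-1],
    [-0.08,-0.18,-0.42,0,0,-0.047,-1],
    [-0.147,-0.37,-0.4,0,0,-0.08,-1],
    [-0.216,-0.564,-0.38,0,0,-0.11,-1],
    [-0.216,-0.564,-0.38,0,0,-0.11,-1]
  ]
}}

```text
clock: 11.1
position: [600.4, -358.9, 251.8]
ee_rot: [0.804, -0.594, -0.001, -0.0]
contact_force: [-0.2, -0.5, -0.9]
gripper_width: 7.1
grasp_force: 58.9
```

Run:
```python
from h import *
p,d=grab("scene","k");t,dt=grab("top","k")
print(blob("top",cloud("top",dt),(482,-402),45,8,26))
plan([(598.5,-360.3,29,-73,-1,20,1)])
cv2.imwrite("pics/k.png",np.hstack([crop(p,320,140,80,100,5),crop(t,380,200,80,100,5)])[...,::-1])
```

```text
{'n': 4, 'cen': array([ 475.6, -364.3]), 'mean': array([ 475.2, -364.5]), 'ext': array([6. , 6.9]), 'ang': np.float64(30.808643672317032)}
from grasp [ 598.2 -359.9   97.4] yaw -73.05359589690872 w 7.033312972631725 F [0.2 0.2 0.1] t 11.2
[[0.001, 0.0, 0.086, 0.0, 0.0, 0.0, -1.0], [0.001, -0.001, 0.171, 0.0, 0.0, 0.0, -1.0], [0.002, -0.001, 0.257, 0.0, 0.0, 0.0, -1.0], [0.003, -0.002, 0.342, 0.001, 0.001, 0.0, -1.0], [0.003, -0.002, 0.342, 0.001, 0.001, 0.0, -1.0]]
```

View pics/k.png

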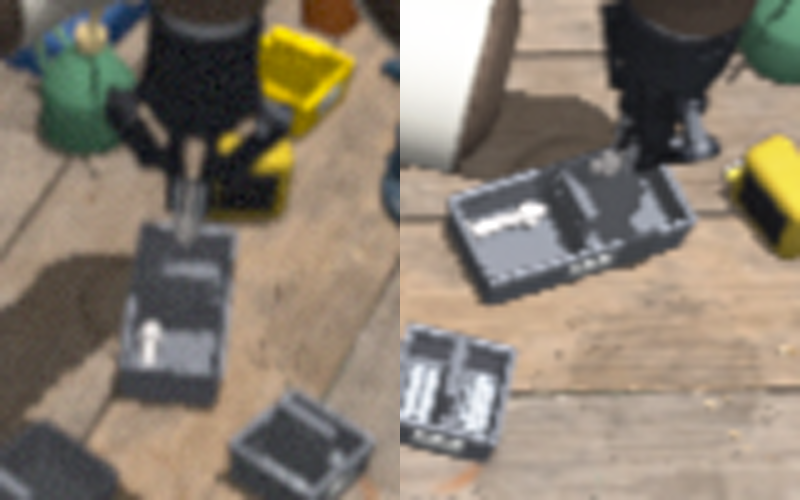

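Call:
{"api": "carry_out", "payload": {
  "rows": [
    [0,0,0.09,0,0,0,-1],
    [0,0,0.17,0,0,0,-1],
    [0,0,0.26,0,0,0,-1],
    [0,0,0.34,0,0,0,-1],
    [0,0,0.34,0,0,0,-1],
    [0,0,0.34,0,0,0,-0.45],
    [0,0,0.34,0,0,0,-0.45],
    [0,0,0.34,0,0,0,-0.45]
  ]
}}

```text
clock: 12.2
position: [598.5, -360.3, 186.5]
ee_rot: [0.804, -0.595, 0.001, -0.0]
contact_force: [-0.7, 0.5, -0.8]
gripper_width: 23.4
grasp_force: 0.0
```

Call:
{"api": "carry_out", "payload": {
  "rows": [
    [0,0,-0.1,0,0,0,-0.45],
    [0,0,-0.25,0,0,0,-0.45],
    [0,0,-0.45,0,0,0,-0.45],
    [0,0,-0.45,0,0,0,-0.45]
  ]
}}

```text
clock: 12.7
position: [599.5, -360.8, 282.3]
ee_rot: [0.804, -0.595, 0.005, -0.001]
contact_force: [0.2, -0.1, -0.4]
gripper_width: 23.9
grasp_force: 0.0
```

Run:
```python
from h import *
p,d=grab("scene","l");t,dt=grab("top","l")
for n,D in(("scene",d),("top",dt)):print(n,blob(n,cloud(n,D),(587,-325),55,48,66))
b=(587.5,-325)
plan([(*b,120,17,-.45),(*b,54,17,-.45,20,1),(*b,54,17,-1,20,3)])
```

```text
scene {'n': 58, 'cen': array([ 589.2, -322.9]), 'mean': array([ 589. , -322.3]), 'ext': array([12.8, 41.8]), 'ang': np.float64(19.265222935278842)}
top {'n': 43, 'cen': array([ 585.3, -326. ]), 'mean': array([ 584.9, -325.5]), 'ext': array([10.4, 41.4]), 'ang': np.float64(20.36654609865394)}
from grasp [ 598.2 -360.2  122.6] yaw -73.0457037817745 w 23.535157683722254 F [-0.6 -0.9 -1. ] t 12.8
[[-0.018, 0.0, 0.001, 0.0, 0.0, -0.05, -0.45], [-0.037, 0.0, 0.003, 0.0, 0.0, -0.1, -0.45], [-0.055, 0.0, 0.004, 0.0, 0.0, -0.15, -0.45], [-0.074, 0.0, 0.005, 0.0, 0.0, -0.2, -0.45], [-0.092, 0.0, 0.006, 0.0, 0.0, -0.25, -0.45], [-0.11, 0.0, 0.008, 0.0, -0.001, -0.3, -0.45], [-0.129, 0.0, 0.009, 0.0, -0.001, -0.35, -0.45], [-0.147, 0.0, 0.01, 0.0, -0.001, -0.4, -0.45], [-0.166, 0.0, 0.012, 0.0, -0.001, -0.45, -0.45], [-0.184, 0.0, 0.013, 0.0, -0.001, -0.5, -0.45], [-0.184, 0.0, 0.095, 0.0, -0.001, -0.5, -0.45], [-0.184, 0.0, 0.178, 0.0, -0.001, -0.5, -0.45]]
[[0.0, 0.0, 0.082, 0.0, 0.0, 0.0, -0.45], [0.0, 0.0, 0.165, 0.0, 0.0, 0.0, -0.45], [0.0, 0.0, 0.165, 0.0, 0.0, 0.0, -0.45], [0.0, 0.0, 0.165, 0.0, 0.0, 0.0, -1.0], [0.0, 0.0, 0.165, 0.0, 0.0, 0.0, -1.0], [0.0, 0.0, 0.165, 0.0, 0.0, 0.0, -1.0], [0.0, 0.0, 0.165, 0.0, 0.0, 0.0, -1.0]]
```

Call:
{"api": "carry_out", "payload": {
  "rows": [
    [-0.02,0,0,0,0,-0.05,-0.45],
    [-0.04,0,0,0,0,-0.1,-0.45],
    [-0.055,0,0,0,0,-0.15,-0.45],
    [-0.074,0,0,0,0,-0.2,-0.45],
    [-0.092,0,0,0,0,-0.25,-0.45],
    [-0.11,0,0,0,0,-0.3,-0.45],
    [-0.13,0,0,0,0,-0.35,-0.45],
    [-0.147,0,0,0,0,-0.4,-0.45],
    [-0.166,0,0.01,0,0,-0.45,-0.45],
    [-0.184,0,0.013,0,0,-0.5,-0.45],
    [-0.184,0,0.095,0,0,-0.5,-0.45],
    [-0.184,0,0.178,0,0,-0.5,-0.45]
  ]
}}

```text
clock: 14.3
position: [587.2, -325.0, 238.2]
ee_rot: [0.989, 0.146, -0.001, -0.001]
contact_force: [0.1, 0.7, -0.2]
gripper_width: 23.6
grasp_force: 0.0
```

Call:
{"api": "carry_out", "payload": {
  "rows": [
    [0,0,0.08,0,0,0,-0.45],
    [0,0,0.16,0,0,0,-0.45],
    [0,0,0.16,0,0,0,-0.45],
    [0,0,0.16,0,0,0,-1],
    [0,0,0.16,0,0,0,-1],
    [0,0,0.16,0,0,0,-1],
    [0,0,0.16,0,0,0,-1]
  ]
}}

```text
clock: 15.18
position: [587.5, -325.0, 208.3]
ee_rot: [0.989, 0.147, 0.0, -0.0]
contact_force: [-0.5, 0.1, -1.3]
gripper_width: 7.8
grasp_force: 60.4
```

Run:
```python
from h import *
plan([(587.5,-325,140,17,-1,30),(545,0,160,9,-1),(518.5,303.3,160,0.9,-1),(518.5,303.3,66,0.9,-1,15)],mm=40)
```

```text
from grasp [ 587.5 -325.    53.3] yaw 16.956841404953558 w 7.793633110310867 F [-0.5  0.1 -1.3] t 15.175
[[0.0, 0.0, -0.145, 0.0, 0.0, 0.0, -1.0], [0.0, 0.0, -0.289, 0.0, 0.0, 0.0, -1.0], [0.0, 0.0, -0.434, 0.0, 0.0, 0.0, -1.0], [0.03, -0.18, -0.445, 0.0, 0.0, 0.005, -1.0], [0.06, -0.359, -0.456, 0.0, 0.0, 0.01, -1.0], [0.09, -0.539, -0.467, 0.0, 0.0, 0.015, -1.0], [0.12, -0.719, -0.478, 0.0, 0.0, 0.02, -1.0], [0.15, -0.898, -0.489, 0.0, 0.0, 0.024, -1.0]]
[[0.017, -0.182, -0.011, 0.0, 0.0, 0.005, -1.0], [0.033, -0.363, -0.022, 0.0, 0.0, 0.01, -1.0], [0.05, -0.544, -0.033, 0.0, 0.0, 0.015, -1.0], [0.066, -0.726, -0.045, 0.0, 0.0, 0.02, -1.0], [0.091, -0.914, -0.045, 0.0, 0.0, 0.026, -1.0]]
[[0.01, -0.19, 0.0, 0.0, 0.0, 0.005, -1.0], [0.02, -0.38, 0.0, 0.0, 0.0, 0.011, -1.0], [0.03, -0.57, 0.0, 0.0, 0.0, 0.017, -1.0], [0.04, -0.76, 0.0, 0.0, 0.0, 0.022, -1.0], [0.05, -0.95, 0.0, 0.0, 0.0, 0.028, -1.0]]
[[-0.007, -0.19, 0.0, 0.0, 0.0, 0.006, -1.0], [-0.014, -0.381, 0.001, 0.0, 0.0, 0.011, -1.0], [-0.014, -0.381, 0.068, 0.0, 0.0, 0.011, -1.0], [-0.014, -0.381, 0.135, 0.0, 0.0, 0.011, -1.0], [-0.014, -0.381, 0.202, 0.0, 0.0, 0.011, -1.0], [-0.014, -0.381, 0.269, 0.0, 0.0, 0.011, -1.0], [-0.014, -0.381, 0.336, 0.0, 0.0, 0.011, -1.0], [-0.014, -0.381, 0.403, 0.0, 0.0, 0.011, -1.0], [-0.014, -0.381, 0.471, 0.0, 0.0, 0.011, -1.0]]
```

Call:
{"api": "carry_out", "payload": {
  "rows": [
    [0,0,-0.1,0,0,0,-1],
    [0,0,-0.25,0,0,0,-1],
    [0,0,-0.434,0,0,0,-1],
    [0.03,-0.18,-0.445,0,0,0.005,-1],
    [0.06,-0.36,-0.456,0,0,0.01,-1],
    [0.09,-0.54,-0.467,0,0,0.015,-1],
    [0.12,-0.72,-0.478,0,0,0.02,-1],
    [0.15,-0.9,-0.49,0,0,0.024,-1]
  ]
}}

```text
clock: 16.18
position: [563.4, -143.0, 306.3]
ee_rot: [0.994, 0.11, 0.0, -0.0]
contact_force: [0.6, 1.0, -2.1]
gripper_width: 7.9
grasp_force: 60.3
```

Call:
{"api": "carry_out", "payload": {
  "rows": [
    [0.017,-0.18,-0.01,0,0,0.005,-1],
    [0.033,-0.363,-0.022,0,0,0.01,-1],
    [0.05,-0.544,-0.033,0,0,0.015,-1],
    [0.066,-0.726,-0.045,0,0,0.02,-1],
    [0.09,-0.91,-0.045,0,0,0.026,-1]
  ]
}}

```text
clock: 16.8
position: [541.1, 38.5, 315.6]
ee_rot: [0.998, 0.069, 0.0, -0.0]
contact_force: [0.2, -0.3, -3.8]
gripper_width: 7.8
grasp_force: 60.3
```

Call:
{"api": "carry_out", "payload": {
  "rows": [
    [0.01,-0.19,0,0,0,0.005,-1],
    [0.02,-0.38,0,0,0,0.011,-1],
    [0.03,-0.57,0,0,0,0.017,-1],
    [0.04,-0.76,0,0,0,0.022,-1],
    [0.05,-0.95,0,0,0,0.028,-1]
  ]
}}

```text
clock: 17.42
position: [524.7, 228.1, 315.3]
ee_rot: [1.0, 0.025, 0.0, -0.0]
contact_force: [0.7, 1.7, -2.2]
gripper_width: 7.6
grasp_force: 60.3
```

Call:
{"api": "carry_out", "payload": {
  "rows": [
    [-0.007,-0.19,0,0,0,0.006,-1],
    [-0.014,-0.38,0,0,0,0.011,-1],
    [-0.014,-0.38,0,0,0,0.011,-1]
  ]
}}

```text
clock: 17.8
position: [518.0, 305.1, 315.0]
ee_rot: [1.0, 0.01, 0.0, -0.0]
contact_force: [0.5, -0.1, -3.5]
gripper_width: 8.2
grasp_force: 60.3
```

Run:
```python
from h import *
p,d=grab("scene","m");C=cloud("scene",d)
plan([(518.5,303.3,66,0.9,-1,15)])
cv2.imwrite("pics/m.png",crop(p,200,220,160,140,5)[:600][...,::-1])
```

```text
from grasp [518.  303.6 159.9] yaw 1.04372366803911 w 7.788774539161783 F [ 1.1 -0.4 -3.1] t 17.85
[[0.0, 0.0, 0.067, 0.0, 0.0, 0.0, -1.0], [0.001, 0.0, 0.134, 0.0, 0.0, 0.0, -1.0], [0.001, 0.001, 0.201, 0.0, 0.0, 0.0, -1.0], [0.001, 0.001, 0.268, 0.0, 0.0, 0.0, -1.0], [0.002, 0.001, 0.335, 0.0, 0.0, 0.001, -1.0], [0.002, 0.001, 0.402, 0.0, 0.0, 0.001, -1.0], [0.003, 0.002, 0.47, 0.0, 0.0, 0.001, -1.0]]
```

View pics/m.png

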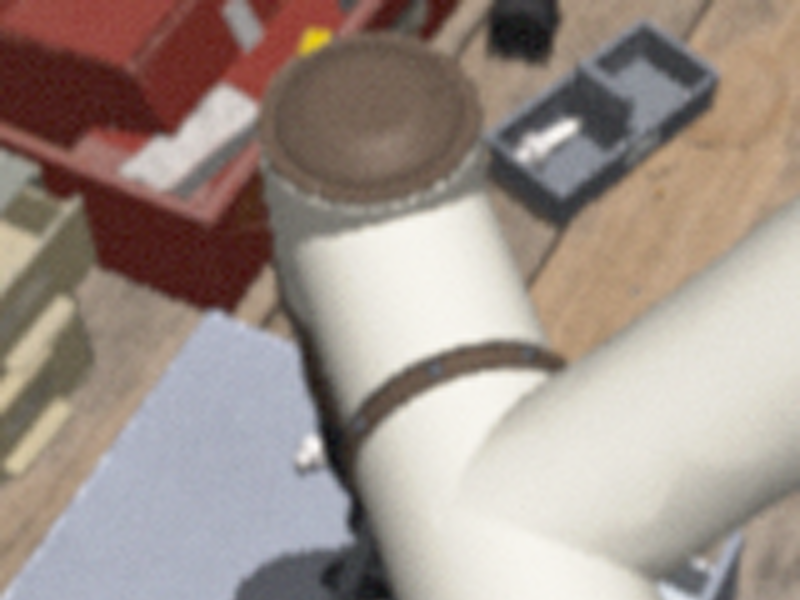

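Call:
{"api": "carry_out", "payload": {
  "rows": [
    [0,0,0.07,0,0,0,-1],
    [0,0,0.14,0,0,0,-1],
    [0,0,0.21,0,0,0,-1],
    [0,0,0.28,0,0,0,-1],
    [0,0,0.34,0,0,0,-1],
    [0,0,0.4,0,0,0,-1],
    [0,0,0.4,0,0,0,-1]
  ]
}}

```text
clock: 18.73
position: [518.2, 302.5, 233.8]
ee_rot: [1.0, 0.008, -0.001, 0.001]
contact_force: [-0.3, 0.2, -2.0]
gripper_width: 7.8
grasp_force: 60.3
```

Call:
{"api": "carry_out", "payload": {
  "rows": [
    [0,0,0.03,0,0,0,-1],
    [0,0,0.06,0,0,0,-1],
    [0,0,0.07,0,0,0,-1],
    [0,0,0.07,0,0,0,-1]
  ]
}}

```text
clock: 19.23
position: [518.4, 302.7, 221.0]
ee_rot: [1.0, 0.008, -0.0, 0.0]
contact_force: [0.6, 0.0, -2.4]
gripper_width: 7.8
grasp_force: 60.3
```

Call:
{"api": "carry_out", "payload": {
  "rows": [
    [0,0,0.01,0,0,0,-1],
    [0,0,0.015,0,0,0,-1],
    [0,0,0.015,0,0,0,-1]
  ]
}}

```text
clock: 19.6
position: [519.0, 302.8, 220.1]
ee_rot: [1.0, 0.009, 0.001, -0.0]
contact_force: [-1.1, -1.5, 4.6]
gripper_width: 7.9
grasp_force: 61.5
```

Call:
{"api": "carry_out", "payload": {
  "rows": [
    [0,0,0,0,0,0,-0.5],
    [0,0,0,0,0,0,-0.45],
    [0,0,0,0,0,0,-0.45],
    [0,0,-0.1,0,0,0,-0.45],
    [0,0,-0.3,0,0,0,-0.45],
    [0,0,-0.55,0,0,0,-0.45],
    [0,0,-0.55,0,0,0,-0.45]
  ]
}}

```text
clock: 20.48
position: [519.3, 303.4, 333.0]
ee_rot: [1.0, 0.009, 0.004, -0.003]
contact_force: [-0.1, 0.7, -0.0]
gripper_width: 23.7
grasp_force: 0.0
```

Run:
```python
from h import *
b=(617,226)
plan([(*b,175,-109,-.05),(*b,109,-109,-.05,18,1),(*b,109,-109,-1,18,4)])
```

```text
from grasp [519.3 303.4 178. ] yaw 0.9898591371464461 w 23.678733678914003 F [-0.1  0.7 -0. ] t 20.475
[[0.04, 0.033, 0.001, 0.0, 0.0, 0.051, -0.05], [0.08, 0.066, 0.003, -0.001, 0.0, 0.102, -0.05], [0.12, 0.099, 0.004, -0.001, 0.0, 0.153, -0.05], [0.16, 0.132, 0.005, -0.001, 0.0, 0.204, -0.05], [0.201, 0.165, 0.007, -0.002, 0.0, 0.255, -0.05], [0.241, 0.198, 0.008, -0.002, 0.0, 0.306, -0.05], [0.281, 0.231, 0.009, -0.002, 0.0, 0.356, -0.05], [0.321, 0.264, 0.011, -0.003, 0.0, 0.407, -0.05], [0.361, 0.297, 0.012, -0.003, 0.0, 0.458, -0.05], [0.401, 0.33, 0.014, -0.003, 0.0, 0.509, -0.05], [0.441, 0.363, 0.015, -0.003, 0.0, 0.56, -0.05], [0.481, 0.396, 0.016, -0.004, 0.0, 0.611, -0.05]]
[[0.0, 0.0, 0.083, 0.0, 0.0, 0.0, -0.05], [0.0, 0.0, 0.165, 0.0, 0.0, 0.0, -0.05], [0.0, 0.0, 0.248, 0.0, 0.0, 0.0, -0.05], [-0.001, -0.001, 0.33, 0.0, 0.0, 0.0, -0.05], [-0.001, -0.001, 0.33, 0.0, 0.0, 0.0, -0.05], [-0.001, -0.001, 0.33, 0.0, 0.0, 0.0, -1.0], [-0.001, -0.001, 0.33, 0.0, 0.0, 0.0, -1.0], [-0.001, -0.001, 0.33, 0.0, 0.0, 0.0, -1.0], [-0.001, -0.001, 0.33, 0.0, 0.0, 0.0, -1.0], [-0.001, -0.001, 0.33, 0.0, 0.0, 0.0, -1.0]]
```

Call:
{"api": "carry_out", "payload": {
  "rows": [
    [0.04,0.03,0,0,0,0.05,-0.05],
    [0.08,0.066,0,0,0,0.1,-0.05],
    [0.12,0.1,0,0,0,0.153,-0.05],
    [0.16,0.13,0,0,0,0.204,-0.05],
    [0.2,0.165,0,0,0,0.255,-0.05],
    [0.24,0.2,0.01,0,0,0.306,-0.05],
    [0.28,0.23,0.01,0,0,0.356,-0.05],
    [0.32,0.264,0.01,0,0,0.407,-0.05],
    [0.36,0.297,0.01,0,0,0.458,-0.05],
    [0.4,0.33,0.01,0,0,0.51,-0.05],
    [0.44,0.363,0.015,0,0,0.56,-0.05],
    [0.481,0.396,0.016,0,0,0.611,-0.05]
  ]
}}

```text
clock: 21.98
position: [616.0, 224.8, 323.5]
ee_rot: [-0.578, 0.816, 0.0, -0.001]
contact_force: [-0.7, -0.1, -0.6]
gripper_width: 40.7
grasp_force: 0.0
```

Call:
{"api": "carry_out", "payload": {
  "rows": [
    [0,0,0.08,0,0,0,-0.05],
    [0,0,0.165,0,0,0,-0.05],
    [0,0,0.25,0,0,0,-0.05],
    [0,0,0.325,0,0,0,-0.05],
    [0,0,0.325,0,0,0,-0.05],
    [0,0,0.325,0,0,0,-1],
    [0,0,0.325,0,0,0,-1],
    [0,0,0.325,0,0,0,-1],
    [0,0,0.325,0,0,0,-1]
  ]
}}

```text
clock: 23.1
position: [616.1, 225.7, 262.0]
ee_rot: [-0.581, 0.814, -0.0, 0.001]
contact_force: [-2.8, 0.6, 9.8]
gripper_width: 7.7
grasp_force: 59.3
```

Run:
```python
from h import *
b=(526,266)
plan([(617,226,165,-105,-1,30),(*b,150,-89,-1),(*b,63,-89,-1,20,1),(*b,63,-89,-.55,20,3),(*b,170,-89,-.5,40)])
```

```text
from grasp [616.1 225.7 107. ] yaw -108.9403188661223 w 7.701955293004604 F [-2.8  0.6  9.8] t 23.1
[[-0.002, -0.002, -0.145, 0.0, 0.0, -0.011, -1.0], [-0.003, -0.004, -0.29, -0.001, 0.001, -0.022, -1.0], [-0.017, 0.161, -0.266, -0.001, 0.001, -0.052, -1.0], [-0.031, 0.326, -0.241, -0.001, 0.001, -0.081, -1.0], [-0.045, 0.491, -0.216, -0.001, 0.0, -0.111, -1.0], [-0.044, 0.491, -0.129, -0.001, 0.0, -0.111, -1.0], [-0.044, 0.491, -0.042, -0.001, 0.0, -0.111, -1.0], [-0.044, 0.492, 0.045, -0.001, 0.0, -0.111, -1.0], [-0.044, 0.492, 0.132, -0.001, 0.0, -0.111, -1.0], [-0.044, 0.492, 0.219, -0.001, 0.0, -0.111, -1.0], [-0.044, 0.492, 0.219, -0.001, 0.0, -0.111, -1.0], [-0.044, 0.492, 0.219, -0.001, 0.0, -0.111, -0.55]]
[[0.0, 0.0, 0.0, 0.0, 0.001, 0.0, -0.55], [0.0, 0.0, 0.0, 0.0, 0.001, 0.0, -0.55], [0.0, 0.0, 0.0, 0.0, 0.001, 0.0, -0.55], [0.0, 0.0, -0.179, 0.0, 0.001, 0.0, -0.5], [0.0, 0.0, -0.357, 0.0, 0.001, 0.0, -0.5], [-0.001, 0.0, -0.535, 0.0, 0.001, 0.0, -0.5]]
```

Call:
{"api": "carry_out", "payload": {
  "rows": [
    [0,0,-0.145,0,0,-0.01,-1],
    [0,0,-0.29,0,0,-0.02,-1],
    [-0.02,0.16,-0.27,0,0,-0.052,-1],
    [-0.03,0.33,-0.24,0,0,-0.08,-1],
    [-0.045,0.5,-0.216,0,0,-0.111,-1],
    [-0.055,0.52,-0.13,0,0,-0.111,-1],
    [-0.055,0.52,-0.04,0,0,-0.111,-1],
    [-0.055,0.52,0.045,0,0,-0.111,-1],
    [-0.055,0.52,0.13,0,0,-0.111,-1],
    [-0.055,0.52,0.19,0,0,-0.111,-1],
    [-0.055,0.52,0.19,0,0,-0.111,-1],
    [-0.055,0.52,0.19,0,0,-0.111,-1]
  ]
}}

```text
clock: 24.6
position: [521.5, 269.6, 222.3]
ee_rot: [0.713, -0.701, 0.0, -0.001]
contact_force: [0.0, -1.2, -0.5]
gripper_width: 7.4
grasp_force: 58.7
```

Run:
```python
from h import *
plan([(521,266,67,-89,-1)])
```

```text
from grasp [521.5 269.6  67.3] yaw -89.04888822977905 w 7.364906712805736 F [ 0.  -1.2 -0.5] t 24.6
[[0.018, 0.003, 0.002, 0.0, 0.0, 0.0, -1.0]]
```

Call:
{"api": "carry_out", "payload": {
  "rows": [
    [0.02,0,0,0,0,0,-1],
    [0.02,0,0,0,0,0,-1],
    [0.02,0,0,0,0,0,-0.5],
    [0.02,0,0,0,0,0,-0.5],
    [0.02,0,0,0,0,0,-0.5],
    [0.02,0,-0.15,0,0,0,-0.5],
    [0.02,0,-0.35,0,0,0,-0.5],
    [0.02,0,-0.6,0,0,0,-0.5],
    [0.02,0,-0.6,0,0,0,-0.5]
  ]
}}

```text
clock: 25.72
position: [522.1, 266.0, 346.9]
ee_rot: [0.713, -0.701, 0.001, -0.005]
contact_force: [-0.5, 0.2, -0.2]
gripper_width: 21.3
grasp_force: 0.0
```

Run:
```python
from h import *
for n in("scene","top"):
    p,d=grab(n,"q");C=cloud(n,d)
    for nm,c in(("plug",(614,-97)),("sq",(461,-234))):print(n,nm,blob(n,C,c,55,48,66))
b=(614,-97)
plan([(540,100,185,-50,-.45),(*b,125,-19,-.45)])
```

```text
scene plug {'n': 57, 'cen': array([614.3, -95.2]), 'mean': array([614.3, -94.7]), 'ext': array([ 8.9, 43.7]), 'ang': np.float64(163.35428182969602)}
scene sq {'n': 19, 'cen': array([ 455.1, -255.8]), 'mean': array([ 456.5, -255. ]), 'ext': array([11.4, 18.6]), 'ang': np.float64(155.61235699819701)}
top plug {'n': 40, 'cen': array([612.7, -98.5]), 'mean': array([610.8, -98.5]), 'ext': array([ 9.6, 47.2]), 'ang': np.float64(161.29774187102285)}
top sq {'n': 45, 'cen': array([ 441.2, -254.9]), 'mean': array([ 440.9, -254.8]), 'ext': array([ 9.8, 42.8]), 'ang': np.float64(161.93741791646042)}
from grasp [521.  265.3 187.2] yaw -89.07165878375137 w 21.22339676588247 F [ 0.2 -0.2 -1.1] t 25.825
[[0.166, -0.016, 0.002, 0.0, 0.0, -0.043, -0.45], [0.331, -0.033, 0.004, 0.0, 0.0, -0.087, -0.45], [0.497, -0.049, 0.006, 0.0, 0.0, -0.13, -0.45], [0.662, -0.065, 0.008, 0.0, 0.0, -0.174, -0.45], [0.828, -0.082, 0.01, 0.0, 0.0, -0.217, -0.45]]
[[0.198, 0.07, 0.06, 0.0, 0.0, -0.035, -0.45], [0.397, 0.14, 0.12, 0.0, 0.0, -0.069, -0.45], [0.595, 0.21, 0.18, 0.0, 0.0, -0.103, -0.45], [0.794, 0.28, 0.24, 0.0, 0.0, -0.138, -0.45], [0.992, 0.35, 0.299, 0.0, 0.0, -0.172, -0.45]]
```

Call:
{"api": "carry_out", "payload": {
  "rows": [
    [0.166,-0.016,0,0,0,-0.043,-0.45],
    [0.33,-0.033,0,0,0,-0.087,-0.45],
    [0.5,-0.05,0.006,0,0,-0.13,-0.45],
    [0.66,-0.065,0.008,0,0,-0.174,-0.45],
    [0.828,-0.082,0.01,0,0,-0.217,-0.45]
  ]
}}

```text
clock: 26.45
position: [540.0, 99.0, 338.1]
ee_rot: [0.907, -0.421, -0.001, 0.001]
contact_force: [0.9, 0.4, 0.1]
gripper_width: 23.5
grasp_force: 0.0
```

Call:
{"api": "carry_out", "payload": {
  "rows": [
    [0.2,0.07,0.06,0,0,-0.035,-0.45],
    [0.4,0.14,0.12,0,0,-0.07,-0.45],
    [0.595,0.21,0.18,0,0,-0.103,-0.45],
    [0.794,0.28,0.24,0,0,-0.138,-0.45],
    [0.992,0.35,0.3,0,0,-0.172,-0.45],
    [0.992,0.35,0.3,0,0,-0.172,-0.45]
  ]
}}

```text
clock: 27.2
position: [613.9, -99.3, 276.4]
ee_rot: [0.986, -0.167, -0.003, 0.001]
contact_force: [-0.6, -0.0, -0.5]
gripper_width: 23.5
grasp_force: 0.0
```

Run:
```python
from h import *
p,d=grab("scene","r");t,dt=grab("top","r");C=cloud("scene",d)
print(blob("scene",C,(614,-97),55,48,66))
cv2.imwrite("pics/r.png",np.vstack([crop(p,190,250,160,120,5)[:400],crop(p,280,180,160,80,5)[:200]])[:600][...,::-1])
b=(613.5,-96.8)
plan([(*b,54,-18.5,-.45,18)])
```

```text
{'n': 60, 'cen': array([614.9, -95.1]), 'mean': array([613.4, -93.9]), 'ext': array([10.8, 44.5]), 'ang': np.float64(163.09555077770924)}
from grasp [613.9 -97.1 123.2] yaw -19.137518444470068 w 23.90374604021134 F [-0.1  0.6  0. ] t 27.3
[[0.0, 0.0, 0.086, 0.0, 0.0, -0.001, -0.45], [-0.001, -0.001, 0.173, 0.0, 0.001, -0.002, -0.45], [-0.001, -0.001, 0.259, 0.0, 0.001, -0.003, -0.45], [-0.001, -0.001, 0.346, 0.0, 0.001, -0.004, -0.45]]
```

View pics/r.png

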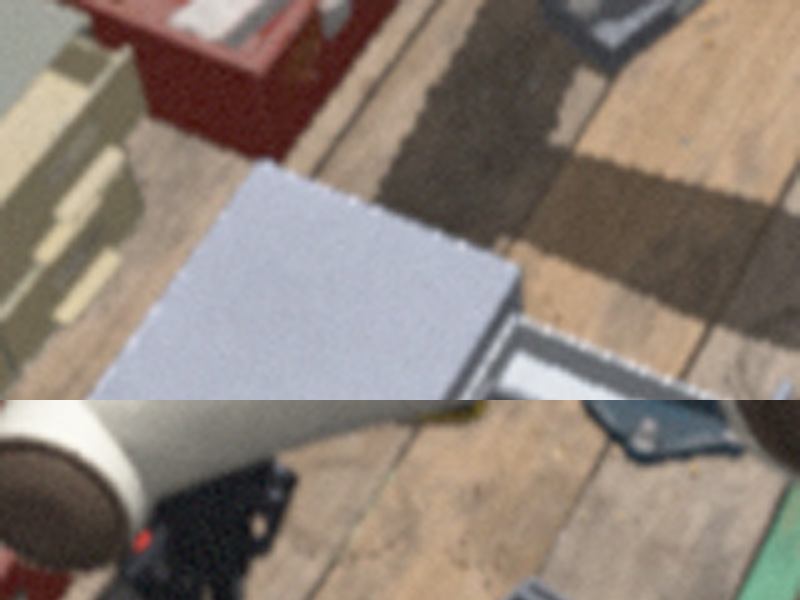

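Call:
{"api": "carry_out", "payload": {
  "rows": [
    [0,0,0.09,0,0,0,-0.45],
    [0,0,0.17,0,0,0,-0.45],
    [0,0,0.26,0,0,0,-0.45],
    [0,0,0.346,0,0,0,-0.45],
    [0,0,0.346,0,0,0,-0.45],
    [0,0,0.346,0,0,0,-1],
    [0,0,0.346,0,0,0,-1],
    [0,0,0.346,0,0,0,-1],
    [0,0,0.346,0,0,0,-1]
  ]
}}

```text
clock: 28.42
position: [614.3, -96.9, 210.9]
ee_rot: [0.986, -0.165, 0.0, -0.0]
contact_force: [0.2, -0.3, -1.6]
gripper_width: 7.4
grasp_force: 62.6
```

Run:
```python
from h import *
C=cloud("scene",np.load("scene_r.npy"))
print(blob("scene",C,(518,303),45,60,80))
m=(C[...,0]>470)&(C[...,0]<556)&(C[...,1]>215)&(C[...,1]<392)&(C[...,2]>40)&(C[...,2]<53);print(cv2.minAreaRect(C[m][:,:2].astype(np.float32)))
for x in range(488,552,6):
    print(x,[ (lambda q:int(np.median(q)) if len(q) else -9)(C[(abs(C[...,0]-x)<3.5)&(abs(C[...,1]-y)<3.5)][:,2]) for y in range(226,306,6)])
plan([(613.5,-96.8,150,-18,-1,30),(520,100,165,-9,-1),(441,338,165,0.9,-1)],mm=40)
```

```text
{'n': 84, 'cen': array([519.7, 304. ]), 'mean': array([520.2, 304.8]), 'ext': array([ 9.2, 43.5]), 'ang': np.float64(1.9060318091106865)}
((519.7715454101562, 302.54278564453125), (71.95368957519531, 150.3419647216797), 0.22699299454689026)
488 [13, 32, 32, 34, 27, 30, 30, 32, 33, 32, 41, 36, 31, 39]
494 [46, 43, 46, -9, 48, -9, 44, -9, -9, -9, 44, -9, 43, 42]
500 [45, 34, 15, 17, 17, 16, 15, 15, 15, 15, 16, -9, 58, 49]
506 [46, 32, 16, 18, 15, 16, 15, 14, 15, 15, 15, -9, 72, 48]
512 [-9, 35, 31, 29, 24, 17, 19, 17, 16, 15, -9, -9, 72, 52]
518 [-9, 36, 32, 32, 29, 29, 27, 28, 28, 29, -9, -9, 71, 46]
524 [47, 34, 31, 22, 14, 19, 17, 21, 15, -9, -9, -9, 71, 44]
530 [47, 35, 18, 16, 16, 16, 15, 15, 15, -9, -9, -9, 73, 51]
536 [45, 37, 28, 23, 27, 19, 17, 25, 26, 29, -9, -9, 72, 48]
542 [-9, 34, 41, 33, 30, 29, 29, 28, 28, 30, -9, -9, 70, 34]
548 [46, 34, 21, 27, 16, 16, 14, 16, 15, -9, -9, -9, 43, 27]
from grasp [614.3 -96.9  55.9] yaw -19.04579362324694 w 7.442138222491376 F [ 0.2 -0.3 -1.6] t 28.425
[[-0.001, 0.0, -0.118, 0.0, 0.0, -0.001, -1.0], [-0.002, 0.0, -0.235, 0.0, 0.0, -0.003, -1.0], [-0.003, 0.0, -0.353, 0.0, 0.0, -0.004, -1.0], [-0.004, 0.001, -0.47, 0.0, 0.0, -0.006, -1.0], [-0.131, -0.129, -0.483, 0.0, 0.0, -0.014, -1.0], [-0.258, -0.259, -0.495, 0.0, 0.0, -0.022, -1.0], [-0.385, -0.388, -0.508, 0.0, 0.0, -0.031, -1.0], [-0.512, -0.518, -0.52, 0.0, 0.0, -0.039, -1.0], [-0.639, -0.647, -0.533, 0.0, 0.0, -0.047, -1.0], [-0.767, -0.777, -0.545, 0.0, 0.0, -0.056, -1.0], [-0.875, -0.919, -0.545, 0.0, 0.0, -0.064, -1.0]]
[[-0.079, -0.162, 0.0, 0.0, 0.0, -0.008, -1.0], [-0.157, -0.323, 0.0, 0.0, 0.0, -0.015, -1.0], [-0.235, -0.484, 0.0, 0.0, 0.0, -0.023, -1.0], [-0.313, -0.645, 0.0, 0.0, 0.0, -0.031, -1.0], [-0.391, -0.806, 0.0, 0.0, 0.0, -0.039, -1.0], [-0.47, -0.967, 0.0, 0.0, 0.0, -0.047, -1.0]]
```

Call:
{"api": "carry_out", "payload": {
  "rows": [
    [0,0,-0.1,0,0,0,-1],
    [0,0,-0.22,0,0,0,-1],
    [0,0,-0.35,0,0,0,-1],
    [0,0,-0.47,0,0,-0.006,-1],
    [-0.13,-0.13,-0.48,0,0,-0.014,-1],
    [-0.26,-0.26,-0.495,0,0,-0.022,-1],
    [-0.385,-0.39,-0.51,0,0,-0.03,-1],
    [-0.51,-0.52,-0.52,0,0,-0.04,-1],
    [-0.64,-0.65,-0.53,0,0,-0.047,-1],
    [-0.767,-0.777,-0.545,0,0,-0.056,-1],
    [-0.875,-0.919,-0.545,0,0,-0.064,-1]
  ]
}}

```text
clock: 29.8
position: [508.0, 134.8, 320.2]
ee_rot: [0.998, -0.065, 0.0, -0.0]
contact_force: [1.0, -1.0, -1.4]
gripper_width: 7.6
grasp_force: 62.7
```

Call:
{"api": "carry_out", "payload": {
  "rows": [
    [-0.08,-0.16,0,0,0,-0.008,-1],
    [-0.157,-0.32,0,0,0,-0.015,-1],
    [-0.235,-0.484,0,0,0,-0.023,-1],
    [-0.313,-0.645,0,0,0,-0.03,-1],
    [-0.39,-0.806,0,0,0,-0.04,-1],
    [-0.47,-0.967,0,0,0,-0.047,-1],
    [-0.47,-0.967,0,0,0,-0.047,-1]
  ]
}}

```text
clock: 30.68
position: [440.2, 339.9, 319.8]
ee_rot: [1.0, 0.01, 0.0, -0.0]
contact_force: [0.5, -0.8, -1.0]
gripper_width: 8.0
grasp_force: 62.7
```

Run:
```python
from h import *
plan([(441.5,340,165,0.9,-1),(441.5,340,80,0.9,-1,15,1)])
```

```text
from grasp [440.2 339.9 164.8] yaw 1.1218679122553574 w 7.951949574139938 F [ 0.5 -0.8 -1. ] t 30.675
[[0.006, 0.0, -0.001, 0.0, 0.0, 0.001, -1.0], [0.006, 0.0, 0.07, 0.0, 0.0, 0.001, -1.0], [0.006, 0.0, 0.141, 0.0, 0.0, 0.001, -1.0], [0.006, 0.0, 0.212, 0.0, 0.0, 0.001, -1.0], [0.006, 0.0, 0.282, 0.0, 0.0, 0.001, -1.0], [0.006, 0.0, 0.353, 0.0, 0.0, 0.001, -1.0], [0.006, 0.0, 0.424, 0.0, 0.0, 0.001, -1.0], [0.006, 0.0, 0.424, 0.0, 0.0, 0.001, -1.0]]
```

Call:
{"api": "carry_out", "payload": {
  "rows": [
    [0.006,0,0,0,0,0.001,-1],
    [0.006,0,0.07,0,0,0.001,-1],
    [0.006,0,0.14,0,0,0.001,-1],
    [0.006,0,0.21,0,0,0.001,-1],
    [0.006,0,0.28,0,0,0.001,-1],
    [0.006,0,0.35,0,0,0.001,-1],
    [0.006,0,0.424,0,0,0.001,-1],
    [0.006,0,0.424,0,0,0.001,-1]
  ]
}}

```text
clock: 31.68
position: [441.9, 337.7, 233.3]
ee_rot: [1.0, 0.007, -0.001, 0.001]
contact_force: [0.5, 0.6, -1.7]
gripper_width: 7.8
grasp_force: 62.7
```

Call:
{"api": "carry_out", "payload": {
  "rows": [
    [0,0,0.03,0,0,0,-1],
    [0,0,0.05,0,0,0,-1],
    [0,0,0.065,0,0,0,-1],
    [0,0,0.065,0,0,0,-1]
  ]
}}

```text
clock: 32.17
position: [442.5, 338.1, 222.8]
ee_rot: [1.0, 0.007, 0.001, -0.0]
contact_force: [0.3, -0.9, 2.6]
gripper_width: 7.5
grasp_force: 63.4
```

Call:
{"api": "carry_out", "payload": {
  "rows": [
    [0,0,0,0,0,0,-0.5],
    [0,0,0,0,0,0,-0.45],
    [0,0,0,0,0,0,-0.45],
    [0,0,-0.1,0,0,0,-0.45],
    [0,0,-0.3,0,0,0,-0.45],
    [0,0,-0.55,0,0,0,-0.45],
    [0,0,-0.55,0,0,0,-0.45]
  ]
}}

```text
clock: 33.05
position: [442.9, 338.9, 336.5]
ee_rot: [1.0, 0.007, 0.003, -0.004]
contact_force: [0.1, 0.3, -0.7]
gripper_width: 23.7
grasp_force: 0.0
```

Run:
```python
from h import *
for n in("scene","top"):
    p,d=grab(n,"s");C=cloud(n,d)
    print(n,blob(n,C,(441,-255),60,48,66))
b=(441,-254)
plan([(450,100,165,-9,-.45),(*b,120,-17.5,-.45)])
```

```text
scene {'n': 57, 'cen': array([ 444.1, -251.1]), 'mean': array([ 443. , -251.1]), 'ext': array([10.9, 41.6]), 'ang': np.float64(162.4255146388294)}
top {'n': 44, 'cen': array([ 439.2, -254.1]), 'mean': array([ 439.6, -254.3]), 'ext': array([ 9.5, 45.6]), 'ang': np.float64(161.6023724955232)}
from grasp [441.9 337.8 177.2] yaw 0.7463143752181203 w 23.198086134860432 F [-0.8  0.8 -0.2] t 33.15
[[0.005, 0.238, 0.012, 0.0, 0.0, 0.011, -0.45], [0.01, 0.476, 0.024, 0.0, 0.0, 0.022, -0.45], [0.015, 0.714, 0.036, 0.0, 0.0, 0.032, -0.45], [0.02, 0.952, 0.048, 0.0, 0.0, 0.043, -0.45]]
[[0.037, 0.235, 0.012, 0.0, 0.0, 0.011, -0.45], [0.058, 0.455, 0.04, 0.0, 0.0, 0.017, -0.45], [0.08, 0.675, 0.067, 0.0, 0.0, 0.023, -0.45], [0.101, 0.896, 0.095, 0.0, 0.0, 0.029, -0.45]]
[[0.041, 0.217, 0.028, 0.0, 0.0, 0.006, -0.45], [0.083, 0.435, 0.056, 0.0, 0.0, 0.012, -0.45], [0.124, 0.652, 0.084, 0.0, 0.0, 0.018, -0.45], [0.165, 0.87, 0.112, 0.0, 0.0, 0.023, -0.45]]
[[0.057, 0.213, 0.028, 0.0, 0.0, 0.006, -0.45]]
```

Call:
{"api": "carry_out", "payload": {
  "rows": [
    [0,0.24,0.01,0,0,0.01,-0.45],
    [0.01,0.48,0.02,0,0,0.02,-0.45],
    [0.015,0.71,0.036,0,0,0.03,-0.45],
    [0.02,0.952,0.048,0,0,0.043,-0.45]
  ]
}}

```text
clock: 33.65
position: [448.1, 146.1, 320.7]
ee_rot: [0.998, -0.061, -0.001, 0.001]
contact_force: [0.0, -0.0, -0.7]
gripper_width: 23.3
grasp_force: 0.0
```

Call:
{"api": "carry_out", "payload": {
  "rows": [
    [0.037,0.235,0.012,0,0,0.01,-0.45],
    [0.058,0.455,0.04,0,0,0.017,-0.45],
    [0.08,0.675,0.067,0,0,0.023,-0.45],
    [0.1,0.9,0.095,0,0,0.03,-0.45]
  ]
}}

```text
clock: 34.15
position: [446.0, -34.9, 301.9]
ee_rot: [0.994, -0.108, -0.001, 0.0]
contact_force: [1.0, 0.3, 0.3]
gripper_width: 23.6
grasp_force: 0.0
```

Call:
{"api": "carry_out", "payload": {
  "rows": [
    [0.04,0.22,0.03,0,0,0.006,-0.45],
    [0.08,0.435,0.056,0,0,0.012,-0.45],
    [0.124,0.65,0.084,0,0,0.018,-0.45],
    [0.165,0.9,0.112,0,0,0.023,-0.45],
    [0.165,0.9,0.112,0,0,0.023,-0.45]
  ]
}}

```text
clock: 34.78
position: [439.2, -218.7, 278.7]
ee_rot: [0.989, -0.146, -0.002, -0.0]
contact_force: [-0.2, 0.6, 0.3]
gripper_width: 23.4
grasp_force: 0.0
```

Run:
```python
from h import *
n="scene";p,d=grab(n,"u");C=cloud(n,d)
print(blob(n,C,(441,-252),60,48,66))
# drawer check
for c in((520,303),(442,338)):print("web",blob(n,C,c,40,62,80))
m=(C[...,0]>407)&(C[...,0]<482)&(C[...,1]>220)&(C[...,1]<414)&(C[...,2]>43)&(C[...,2]<51);print(cv2.minAreaRect(C[m][:,:2].astype(np.float32)))
b=(441.6,-252.7)
plan([(*b,120,-17.8,-.45),(*b,54,-17.8,-.45,18,1),(*b,54,-17.8,-1,20,4)])
```

```text
{'n': 32, 'cen': array([ 441.4, -250.9]), 'mean': array([ 436.1, -248.8]), 'ext': array([12. , 37.5]), 'ang': np.float64(167.6528974276169)}
web {'n': 76, 'cen': array([520.6, 304. ]), 'mean': array([520.2, 304.4]), 'ext': array([ 9. , 41.8]), 'ang': np.float64(1.1168721954521743)}
web {'n': 85, 'cen': array([442.5, 339. ]), 'mean': array([442.4, 339.7]), 'ext': array([ 9.3, 41.9]), 'ang': np.float64(1.5503097721781387)}
((445.7667236328125, 337.61370849609375), (69.91158294677734, 149.42913818359375), 0.754246711730957)
from grasp [ 439.4 -217.5  124.1] yaw -16.720105101340312 w 23.526533746380064 F [-0.3 -0.9 -0.3] t 34.825
[[0.061, 0.166, 0.02, 0.0, 0.001, 0.006, -0.45], [0.061, 0.165, 0.103, 0.0, 0.001, 0.006, -0.45], [0.062, 0.165, 0.185, 0.0, 0.001, 0.006, -0.45], [0.062, 0.165, 0.268, 0.0, 0.001, 0.006, -0.45], [0.062, 0.165, 0.35, 0.0, 0.001, 0.006, -0.45], [0.062, 0.165, 0.35, 0.0, 0.001, 0.006, -0.45], [0.062, 0.165, 0.35, 0.0, 0.001, 0.006, -1.0], [0.062, 0.165, 0.35, 0.0, 0.001, 0.006, -1.0], [0.062, 0.165, 0.35, 0.0, 0.001, 0.006, -1.0], [0.062, 0.165, 0.35, 0.0, 0.001, 0.006, -1.0], [0.062, 0.165, 0.35, 0.0, 0.001, 0.006, -1.0]]
```

Both long bins sit right. Grasp the square one.

Call:
{"api": "carry_out", "payload": {
  "rows": [
    [0.06,0.165,0.02,0,0,0.006,-0.45],
    [0.06,0.165,0.1,0,0,0.006,-0.45],
    [0.06,0.165,0.185,0,0,0.006,-0.45],
    [0.06,0.165,0.27,0,0,0.006,-0.45],
    [0.06,0.165,0.35,0,0,0.006,-0.45],
    [0.06,0.165,0.35,0,0,0.006,-0.45],
    [0.06,0.165,0.35,0,0,0.006,-1],
    [0.06,0.165,0.35,0,0,0.006,-1],
    [0.06,0.165,0.35,0,0,0.006,-1],
    [0.06,0.165,0.35,0,0,0.006,-1],
    [0.06,0.165,0.25,0,0,0.006,-1],
    [0.06,0.165,0.1,0,0,0.006,-1]
  ]
}}

```text
clock: 36.33
position: [442.0, -251.3, 260.7]
ee_rot: [0.988, -0.153, -0.001, -0.0]
contact_force: [0.5, 0.2, -0.7]
gripper_width: 7.7
grasp_force: 61.3
```

Run:
```python
from h import *
plan([(441.6,-252.7,160,-17.8,-1,30),(442,0,165,-8,-1),(442,226.3,165,0.9,-1,40,1)],mm=45)
```

```text
from grasp [ 442.  -251.3  105.7] yaw -17.61632783942482 w 7.692452828930807 F [ 0.5  0.2 -0.7] t 36.325
[[0.0, 0.004, -0.136, 0.0, 0.0, 0.001, -1.0], [-0.001, 0.007, -0.271, 0.0, 0.001, 0.001, -1.0], [-0.064, -0.194, -0.276, 0.0, 0.001, -0.008, -1.0], [-0.128, -0.394, -0.28, 0.0, 0.001, -0.017, -1.0], [-0.191, -0.595, -0.284, 0.0, 0.001, -0.026, -1.0], [-0.254, -0.796, -0.288, 0.0, 0.001, -0.035, -1.0]]
[[-0.041, -0.207, -0.004, 0.0, 0.0, -0.009, -1.0], [-0.082, -0.413, -0.008, 0.0, 0.0, -0.018, -1.0], [-0.119, -0.598, -0.008, 0.0, 0.0, -0.027, -1.0], [-0.156, -0.783, -0.008, 0.0, 0.0, -0.035, -1.0], [-0.193, -0.968, -0.008, 0.0, 0.0, -0.043, -1.0]]
[[-0.012, -0.188, 0.0, 0.0, 0.0, -0.008, -1.0], [-0.024, -0.376, 0.0, 0.0, 0.0, -0.017, -1.0], [-0.036, -0.565, 0.0, 0.0, 0.0, -0.025, -1.0], [-0.036, -0.565, 0.0, 0.0, 0.0, -0.025, -1.0]]
```

Call:
{"api": "carry_out", "payload": {
  "rows": [
    [0,0,-0.136,0,0,0,-1],
    [0,0,-0.27,0,0,0,-1],
    [-0.064,-0.194,-0.276,0,0,-0.008,-1],
    [-0.128,-0.394,-0.28,0,0,-0.017,-1],
    [-0.19,-0.595,-0.284,0,0,-0.026,-1],
    [-0.254,-0.796,-0.288,0,0,-0.035,-1]
  ]
}}

```text
clock: 37.08
position: [441.8, -83.1, 318.7]
ee_rot: [0.995, -0.098, 0.0, -0.0]
contact_force: [1.3, -0.3, -1.2]
gripper_width: 7.9
grasp_force: 61.3
```

Call:
{"api": "carry_out", "payload": {
  "rows": [
    [-0.04,-0.2,0,0,0,-0.009,-1],
    [-0.08,-0.41,0,0,0,-0.018,-1],
    [-0.12,-0.6,0,0,0,-0.027,-1],
    [-0.156,-0.78,0,0,0,-0.035,-1],
    [-0.193,-0.968,0,0,0,-0.043,-1]
  ]
}}

```text
clock: 37.7
position: [441.9, 114.2, 318.7]
ee_rot: [1.0, -0.031, 0.0, -0.0]
contact_force: [0.7, 0.5, -1.0]
gripper_width: 7.7
grasp_force: 61.4
```

Call:
{"api": "carry_out", "payload": {
  "rows": [
    [-0.012,-0.19,0,0,0,-0.008,-1],
    [-0.024,-0.376,0,0,0,-0.017,-1],
    [-0.036,-0.565,0,0,0,-0.025,-1],
    [-0.036,-0.565,0,0,0,-0.025,-1],
    [-0.036,-0.565,0,0,0,-0.025,-1]
  ]
}}

```text
clock: 38.33
position: [441.7, 226.0, 318.3]
ee_rot: [1.0, 0.008, -0.0, 0.0]
contact_force: [0.1, 0.3, -0.9]
gripper_width: 7.9
grasp_force: 61.4
```

Run:
```python
from h import *
plan([(442,226.3,80,0.9,-1,15,1)],mm=45)
```

```text
from grasp [441.7 226.  163.3] yaw 0.9298297158440657 w 7.854708454202771 F [ 0.1  0.3 -0.9] t 38.325
[[0.0, 0.0, 0.069, 0.0, 0.0, 0.0, -1.0], [0.001, -0.001, 0.139, 0.0, 0.0, 0.0, -1.0], [0.001, -0.001, 0.208, 0.0, 0.0, 0.0, -1.0], [0.001, -0.001, 0.278, 0.0, 0.0, 0.0, -1.0], [0.001, -0.002, 0.347, 0.0, 0.0, 0.0, -1.0], [0.002, -0.002, 0.416, 0.0, 0.0, 0.0, -1.0], [0.002, -0.002, 0.416, 0.0, 0.0, 0.0, -1.0]]
```

Call:
{"api": "carry_out", "payload": {
  "rows": [
    [0,0,0.07,0,0,0,-1],
    [0,0,0.14,0,0,0,-1],
    [0,0,0.21,0,0,0,-1],
    [0,0,0.28,0,0,0,-1],
    [0,0,0.35,0,0,0,-1],
    [0,0,0.416,0,0,0,-1],
    [0,0,0.416,0,0,0,-1]
  ]
}}

```text
clock: 39.2
position: [441.8, 226.2, 234.1]
ee_rot: [1.0, 0.008, -0.001, 0.001]
contact_force: [-0.5, -0.2, -0.6]
gripper_width: 7.8
grasp_force: 61.4
```

Call:
{"api": "carry_out", "payload": {
  "rows": [
    [0,0,0.03,0,0,0,-1],
    [0,0,0.05,0,0,0,-1],
    [0,0,0.07,0,0,0,-1],
    [0,0,0.07,0,0,0,-1]
  ]
}}

```text
clock: 39.7
position: [443.0, 226.6, 223.1]
ee_rot: [1.0, 0.009, 0.001, -0.0]
contact_force: [1.0, -3.2, 8.5]
gripper_width: 7.5
grasp_force: 62.8
```

Call:
{"api": "carry_out", "payload": {
  "rows": [
    [0,0,0,0,0,0,-0.5],
    [0,0,0,0,0,0,-0.45],
    [0,0,0,0,0,0,-0.45],
    [0,0,-0.1,0,0,0,-0.45],
    [0,0,-0.3,0,0,0,-0.45],
    [0,0,-0.55,0,0,0,-0.45],
    [0,0,-0.55,0,0,0,-0.45]
  ]
}}

```text
clock: 40.58
position: [442.8, 227.2, 335.2]
ee_rot: [1.0, 0.009, 0.004, -0.003]
contact_force: [0.2, 0.7, -1.7]
gripper_width: 23.5
grasp_force: 0.0
```

Run:
```python
from h import *
plan([(330,80,185,-60,-.4)],mm=45)
```

```text
from grasp [442.8 227.2 180.2] yaw 0.9861360182624076 w 23.471385295586956 F [ 0.2  0.7 -1.7] t 40.575
[[-0.082, 0.104, -0.005, 0.0, 0.0, 0.048, -0.4], [-0.165, 0.207, -0.009, -0.001, 0.0, 0.097, -0.4], [-0.247, 0.311, -0.014, -0.001, 0.0, 0.145, -0.4], [-0.329, 0.415, -0.018, -0.002, -0.001, 0.194, -0.4], [-0.412, 0.518, -0.023, -0.002, -0.001, 0.242, -0.4], [-0.494, 0.622, -0.028, -0.003, -0.001, 0.29, -0.4], [-0.577, 0.726, -0.032, -0.003, -0.001, 0.339, -0.4]]
```

Call:
{"api": "carry_out", "payload": {
  "rows": [
    [-0.02,0.2,0,0,0,0.055,-0.4],
    [-0.05,0.4,0,0,0,0.11,-0.4],
    [-0.1,0.6,0,0,0,0.165,-0.4],
    [-0.15,0.75,0,0,0,0.22,-0.4],
    [-0.2,0.85,0,0,0,0.275,-0.4],
    [-0.2,0.85,0,0,0,0.33,-0.4],
    [-0.2,0.85,0,0,0,0.38,-0.4],
    [-0.2,0.85,0,0,0,0.44,-0.4],
    [-0.2,0.85,0,0,0,0.5,-0.4],
    [-0.2,0.85,0,0,0,0.5,-0.4]
  ]
}}

```text
clock: 41.82
position: [404.5, 55.6, 330.5]
ee_rot: [0.714, -0.701, -0.0, 0.001]
contact_force: [-0.6, 0.5, -0.5]
gripper_width: 25.5
grasp_force: 0.0
```

Run:
```python
from h import *
n="scene";p,d=grab(n,"v");C=cloud(n,d)
for c in((520,303),(442,338),(442,226)):print("web",blob(n,C,c,40,62,80))
Z=C[...,2]
for x0,x1,y0,y1 in((484,556,228,376),(407,479,264,412),(407,479,190,263)):
    m=(C[...,0]>x0-1)&(C[...,0]<x1+1)&(C[...,1]>y0-1)&(C[...,1]<y1+1)&(Z>38)&(Z<58);print("rim z",np.percentile(Z[m],[5,50,95]))
print("pull",np.median(C[(abs(Z-50)<5)&(C[...,0]>340)&(C[...,0]<375)&(abs(C[...,1]-302)<40)],axis=0))
cv2.imwrite("pics/v.png",crop(p,190,265,190,140,4)[...,::-1])
plan([(365,301,150,-89,-.35)])
```

```text
web {'n': 79, 'cen': array([521.8, 303.7]), 'mean': array([521.4, 304.4]), 'ext': array([ 8.8, 43.8]), 'ang': np.float64(2.9282351616001847)}
web {'n': 85, 'cen': array([445. , 339.1]), 'mean': array([444.8, 339.7]), 'ext': array([ 9.6, 43.2]), 'ang': np.float64(0.6949651379120212)}
web {'n': 77, 'cen': array([446.2, 227.4]), 'mean': array([445.9, 228.1]), 'ext': array([ 9.8, 44.1]), 'ang': np.float64(1.8136479048330614)}
rim z [39.2 47.3 52.5]
rim z [39.5 47.3 52.9]
rim z [40.2 47.5 55.1]
pull [363.1 303.5  51.7]
from grasp [404.6  55.7 175.6] yaw -88.89063404900682 w 25.49687999709086 F [-0.2 -0.1 -0.8] t 41.875
[[-0.246, 0.035, 0.025, 0.0, 0.0, 0.0, -0.35], [-0.492, 0.07, 0.051, 0.0, 0.0, 0.0, -0.35], [-0.738, 0.104, 0.076, 0.0, 0.0, 0.0, -0.35], [-0.984, 0.139, 0.102, 0.0, 0.0, 0.0, -0.35]]
[[-0.246, 0.035, 0.025, 0.0, 0.0, 0.001, -0.35]]
```

View pics/v.png

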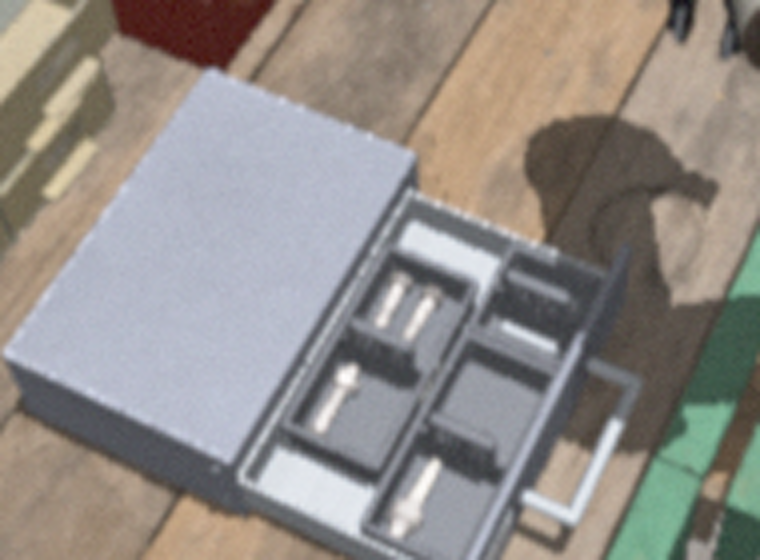

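Run:
```python
from h import *
plan([(365,200,170,-89,-1),(322,301,150,-89,-1),(322,301,54,-89,-1,20,1)])
```

```text
from grasp [404.6  55.7 175.6] yaw -88.89063404900682 w 25.49687999709086 F [-0.2 -0.1 -0.8] t 41.875
[[-0.242, 0.061, 0.009, 0.0, 0.0, 0.0, -1.0], [-0.484, 0.123, 0.019, 0.0, 0.0, 0.0, -1.0], [-0.725, 0.184, 0.028, 0.0, 0.0, 0.001, -1.0], [-0.895, 0.252, 0.061, 0.0, 0.0, 0.001, -1.0]]
[[-0.17, 0.069, 0.033, 0.0, 0.0, 0.0, -1.0], [-0.339, 0.138, 0.067, 0.0, 0.0, 0.0, -1.0], [-0.339, 0.138, 0.163, 0.0, 0.0, 0.0, -1.0], [-0.339, 0.138, 0.259, 0.0, 0.0, 0.0, -1.0], [-0.339, 0.138, 0.355, 0.0, 0.0, 0.0, -1.0], [-0.339, 0.137, 0.451, 0.0, 0.0, 0.0, -1.0], [-0.339, 0.137, 0.547, 0.0, 0.0, 0.0, -1.0], [-0.339, 0.137, 0.547, 0.0, 0.0, 0.0, -1.0]]
```

Call:
{"api": "carry_out", "payload": {
  "rows": [
    [-0.24,0.06,0,0,0,0,-1],
    [-0.48,0.12,0,0,0,0,-1],
    [-0.725,0.184,0.03,0,0,0,-1],
    [-0.895,0.252,0.06,0,0,0,-1]
  ]
}}

```text
clock: 42.38
position: [350.9, 235.7, 319.0]
ee_rot: [0.714, -0.7, -0.0, -0.0]
contact_force: [0.5, 0.8, 0.0]
gripper_width: 0.1
grasp_force: 0.0
```

Call:
{"api": "carry_out", "payload": {
  "rows": [
    [-0.17,0.07,0.03,0,0,0,-1],
    [-0.339,0.138,0.067,0,0,0,-1],
    [-0.339,0.138,0.067,0,0,0,-1],
    [-0.339,0.138,0.16,0,0,0,-1],
    [-0.339,0.138,0.26,0,0,0,-1],
    [-0.339,0.138,0.355,0,0,0,-1],
    [-0.339,0.138,0.45,0,0,0,-1],
    [-0.339,0.138,0.545,0,0,0,-1],
    [-0.339,0.138,0.545,0,0,0,-1]
  ]
}}

```text
clock: 43.5
position: [322.8, 300.2, 209.3]
ee_rot: [0.713, -0.701, 0.001, 0.002]
contact_force: [0.1, 0.3, 0.1]
gripper_width: 0.3
grasp_force: 0.0
```

Call:
{"api": "carry_out", "payload": {
  "rows": [
    [0,-0.06,0,0,0,0,-1],
    [0,-0.12,0,0,0,0,-1],
    [0,-0.18,0,0,0,0,-1],
    [0,-0.24,0,0,0,0,-1],
    [0,-0.3,0,0,0,0,-1],
    [0,-0.36,0,0,0,0,-1],
    [0,-0.42,0,0,0,0,-1],
    [0,-0.42,0,0,0,0,-1]
  ]
}}

```text
clock: 44.5
position: [407.7, 302.6, 210.1]
ee_rot: [0.713, -0.702, 0.0, -0.0]
contact_force: [-0.7, -0.5, 0.4]
gripper_width: 0.1
grasp_force: 0.0
```

Run:
```python
from h import *
p,d=grab("scene","w");C=cloud("scene",d);Z=C[...,2]
m=(Z>74)&(Z<92)&(C[...,0]>380)&(C[...,0]<550)&(C[...,1]>175)&(C[...,1]<430);P=C[m];print(len(P),np.percentile(P,[5,50,95],axis=0))
```

```text
264 [[391.9 303.3  74.7]
 [466.7 342.2  84.2]
 [509.3 418.   89.6]]
```

Call:
{"api": "carry_out", "payload": {
  "rows": [
    [0,-0.06,0,0,0,0,-1],
    [0,-0.12,0,0,0,0,-1],
    [0,-0.18,0,0,0,0,-1],
    [0,-0.24,0,0,0,0,-1],
    [0,-0.3,0,0,0,0,-1],
    [0,-0.36,0,0,0,0,-1],
    [0,-0.38,0,0,0,0,-1],
    [0,-0.38,0,0,0,0,-1]
  ]
}}

```text
clock: 45.55
position: [483.5, 304.4, 210.7]
ee_rot: [0.713, -0.701, 0.0, -0.001]
contact_force: [0.3, -0.0, -0.4]
gripper_width: -0.1
grasp_force: 0.0
```

Call:
{"api": "carry_out", "payload": {
  "rows": [
    [0,-0.02,0,0,0,0,-1],
    [0,-0.035,0,0,0,0,-1],
    [0,-0.05,0,0,0,0,-1],
    [0,-0.05,0,0,0,0,-1]
  ]
}}

```text
clock: 46.05
position: [493.1, 304.1, 210.4]
ee_rot: [0.713, -0.701, 0.0, -0.0]
contact_force: [0.3, -0.1, -0.2]
gripper_width: 0.4
grasp_force: 0.0
```

Call:
{"api": "carry_out", "payload": {
  "rows": [
    [0,-0.02,0,0,0,0,-1],
    [0,-0.03,0,0,0,0,-1],
    [0,-0.04,0,0,0,0,-1],
    [0,-0.04,0,0,0,0,-1]
  ]
}}

```text
clock: 46.55
position: [498.6, 304.1, 210.2]
ee_rot: [0.713, -0.701, -0.001, 0.003]
contact_force: [-12.1, 3.8, 6.0]
gripper_width: -0.0
grasp_force: 6.2
```

Run:
```python
from h import *
p,d=grab("scene","w");C=cloud("scene",d);Z=C[...,2]
m=(Z>74)&(Z<92)&(C[...,0]>480)&(C[...,0]<640)&(C[...,1]>340)&(C[...,1]<430);P=C[m];print(len(P),np.histogram(P[:,0],bins=np.arange(500,580,4)))
```

```text
1201 (array([ 0,  0,  0,  0,  0,  0,  0,  0,  0,  0,  0,  0, 60, 57, 50, 56, 50,
       54, 54]), array([500, 504, 508, 512, 516, 520, 524, 528, 532, 536, 540, 544, 548,
       552, 556, 560, 564, 568, 572, 576]))
```

Call:
{"api": "carry_out", "payload": {
  "rows": [
    [0,-0.02,0,0,0,0,-1],
    [0,-0.02,0,0,0,0,-1],
    [0,-0.02,0,0,0,0,-1]
  ]
}}

```text
clock: 46.98
position: [500.0, 304.3, 210.2]
ee_rot: [0.713, -0.701, -0.003, 0.005]
contact_force: [-24.6, 7.2, 13.7]
gripper_width: -0.2
grasp_force: 12.2
```

Call:
{"api": "carry_out", "payload": {
  "rows": [
    [0,0.1,0,0,0,0,-1],
    [0,0.25,0,0,0,0,-1],
    [0,0.25,-0.2,0,0,0,-1],
    [0,0.25,-0.45,0,0,0,-1],
    [0,0.25,-0.7,0,0,0,-1],
    [0.25,0.25,-0.7,0,0,0,-1],
    [0.5,0.25,-0.7,0,0,0,-1],
    [0.75,0.25,-0.7,0,0,0,-1],
    [0.98,0.25,-0.7,0,0,0,-1],
    [0.98,0.25,-0.7,0,0,0,-1]
  ]
}}

```text
clock: 48.22
position: [457.7, 104.9, 350.5]
ee_rot: [0.711, -0.703, 0.0, 0.0]
contact_force: [-0.2, 0.1, -0.0]
gripper_width: 0.1
grasp_force: 0.0
```

Run:
```python
from h import *
p,d=grab("scene","x");print(arm.read_state()["contact_force"])
cv2.imwrite("pics/x.png",crop(p,190,170,220,180,3)[...,::-1])
```

```text
[0.7 1.3 0.9]
```

View pics/x.png

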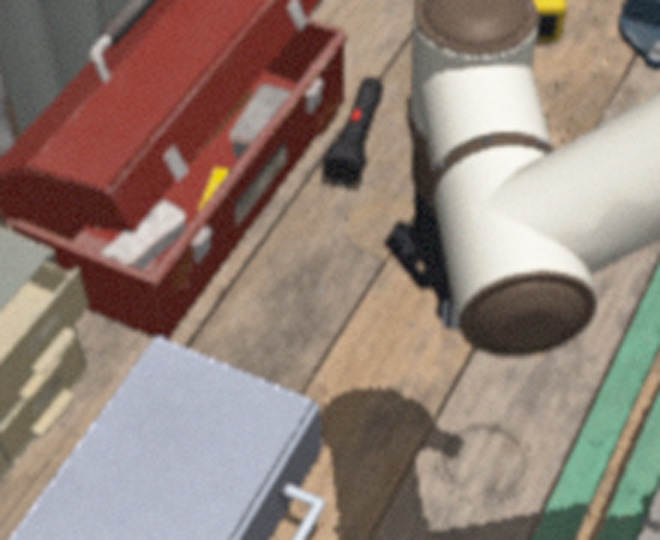

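The drawer is flush with the unit, with its panel seam visible at about (310,420). The torch is still in place, and the arm is clear of everything.

```bash
python3 -c "
from bench import arm
print(arm.job_done())"
```

```text
the job is handed in; nothing more can be done
None
```

I handed the job in with all three bins (plug, bolt and one square) flat in the drawer, both loose bolts in the bolt bin, the drawer pushed fully shut and the torch, tape measure and screwdriver left alone; the hand-in gave no verdict.

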